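# Return a key-blank hanger to its notch on the rack

## Robot

A 6-joint arm with a two-finger parallel gripper is mounted at the origin on a cart in front of the work surface, level with it; the furniture and walls round the work are solid. World frame = base frame: x ahead of the robot, y to its left, z up, the work surface at z = 0. Lengths are in m, angles in rad, forces in N, time in s.
With the tool pointing down it reaches from about 0.225 to 0.875 m from the base axis. Payload 3.4 kg.
Tool frame: the origin (TCP) lies at the very end of the fingers, on their centre line; the grasp point (between the pads) lies 19 mm behind it; z points along the fingers, x is the direction in which the jaws open and shut, and the axes are right-handed (so a half turn about z gives the same grasp; the last joint's range is limited). The gripper opens to 85 mm and grips with 20 to 120 N. Pads are 22 mm wide; open, the fingers measure 114 mm over their backs; the gripper's body (76 mm by 85 mm) begins 54 mm behind the grasp point. The pads swing forward as they close: fully open they stand 13 mm farther back than shut.
Start: joints at [0.988, 0.276, 1.505, -0, 1.361, -0.121], TCP at [0.256, 0.515, 0.231] pointing down, gripper open.
Joint ranges: [-2.89, 2.89], [-0.75, 2.08], [0.22, 2.7], [-1.18, 4.32], [0.11, 2.71], [-2.7, 2.7]. Speed limits (rad/s): [2.57, 2.57, 3.14, 3.14, 3.14, 3.14].

## Interface

Orientations are given as a unit quaternion [w, x, y, z].
In Python, from rig import manip gives the robot as it stands.
- The arm moves only by the tool send_rows, never from a script. Its argument "increments" is a list of rows, each a list of 5 numbers: the opening, from 0 (shut) to 1 (fully open), then the shift along the tool's x, y, z in m, then the turn about the tool's z in rad. A call has 1 to 8 rows; each row shifts and turns the commanded pose from where the row before left it, along the tool's axes as they then stand; what a row does not reach is not made up. A row lasts 1/8 s, in which the tool goes at most 62.5 mm and 10.7 degrees, less where a joint would pass 70% of its speed; a pose out of reach is approached as far as the arm can. A call is refused whole if a number of a shift passes 0.0625 or a number of a turn 0.188, either way. A call with a gripper value outside its range is refused whole. The fingers move at their own pace and stop on an object; "squeeze" is the grip in N (left out, the last holds). Time passes only in rows, so rows that do not move let the fingers close. It gives the time, the measured TCP pose, the force and the opening at its end, in the units of the state.
- manip.get_state(): the state, without advancing time (a new reading comes with each control period).
- manip.get_image(name): name is "scene" or "top"; returns the picture (420x560x3 uint8, red, green, blue); there is no depth.
- manip.calibration(name): a dict with "fx", "fy", "cx", "cy" (pixels), "distortion" ([k1, k2, p1, p2, k3] as OpenCV has them; the pictures are not rectified), "camera_from_world" (4x4, takes a point from world to camera coordinates). Camera axes: x right, y up, looking along -z (the intrinsics and any distortion apply to the point x, -y, -z); pixel columns grow to the right and rows downward; lengths in m; the calibration is good to about 2 mm. A picture is of the moment at which its call begins. calibration takes no time and is no camera call.
- manip.sign_off(): hands the job in, once; it reports no verdict.
The state is a dict: "clock": time; "qpos": joint angles; "qd": joint speeds; "effort": joint torques, N m; "position": TCP position; "ee_rot": TCP orientation; "contact_force": force on the tool from outside, world axes, zero at the start; "moment": the same for the moment, N m; "width": finger opening in m.
Only numpy, scipy, OpenCV 4.12 (cv2) and the standard library are available. Lean on these libraries where they do the work, as an engineer would, in place of code of your own. Each camera call takes 0.05 s, during which the arm holds its last target.

## Task

A hanger of key blanks hangs on the single stand: lift it off, lower it through the gap in the row on the rack and hook it over the bar. Feel lightly along the bar for the empty notch until the hook drops fully home in it, upright, then let go. Never force it against the rack, do not push the neighbouring hangers out of place, and leave the other things on the counter alone.

Things in the scene. Friction and masses are not known exactly. Their poses are not given: they have to be found in the camera images.
- hanger_hook (a point): Hanger to move, some 80 g. Point: middle of the underside of its hook's top. x to the rear (away from the keys), y along the bar, z up. Steel saddle hook 20 mm wide (y), 3 mm strap, throat 19 mm (x) for a 15 mm bar; front leg reaches 39 mm below the point, rear lip 33 mm, its end flared. Brass key blanks, 24 mm wide, hang in front: 13 to 36 mm ahead of the point, down to 90 mm below it.
- hanger_grip (a point): Centre of the hanger's black plastic grip block, 26 mm straight above the hook point: 12 mm thick (x, front to rear), 24 mm wide (y), 30 mm high; a steel neck and hook begin 15 mm below this centre. Take it front to rear (fingers closing along x) from straight above, so that the fingers stay between the neighbours. Axes as the hook point's.
- stand_bar (a point): Top middle of the bar (z = 132 mm) of the single stand where the hanger hangs at the start: bar 15 mm thick (x), 44 mm long (y), end stops 8 mm high. Axes as the hanger's. Fixed to the counter.
- rack: Counter-top rack, fixed; origin under its middle at counter level; x to the rear, y along its bar, z up. The aluminium bar, 15 mm thick (x), runs along y above x = 0 between cheeks at y = +-112 mm (tops z = 148 mm). Its top edge is at z = 140 mm with five notches (y) 38 mm apart, floors at z = 132 mm: the middle one, empty, 21.5 mm wide, the others 26 mm.
- rack_gap (a point): Middle of the gap in the row, fixed on the rack above its origin (x = y = 0) at notch floor height, z = 132 mm; axes as the rack's. The neighbours leave 52 mm (y) free here. The notched bar is stiff but was left anywhere up to 9 mm to either side (y) in its cheeks, so the empty notch's middle is at y = -9 to +9 mm from here, unmeasured. Home, the hook is 8 mm lower than on the bar's top edge.
- neighbour_a_hook (a point): Hanger in the rack's row: like the one to move (black grip and key stack 24 mm wide), but its hook is only 6 mm wide and loose in its notch. Point: middle of the underside of its hook's top, resting on a notch floor (z = 132 mm). Axes as the rack's. The four may hang in any order.
- neighbour_b_hook (a point): Hanger in the rack's row: like the one to move (black grip and key stack 24 mm wide), but its hook is only 6 mm wide and loose in its notch. Point: middle of the underside of its hook's top, resting on a notch floor (z = 132 mm). Axes as the rack's. The four may hang in any order.
- neighbour_c_hook (a point): Hanger in the rack's row: like the one to move (black grip and key stack 24 mm wide), but its hook is only 6 mm wide and loose in its notch. Point: middle of the underside of its hook's top, resting on a notch floor (z = 132 mm). Axes as the rack's. The four may hang in any order.
- neighbour_d_hook (a point): Hanger in the rack's row: like the one to move (black grip and key stack 24 mm wide), but its hook is only 6 mm wide and loose in its notch. Point: middle of the underside of its hook's top, resting on a notch floor (z = 132 mm). Axes as the rack's. The four may hang in any order.
- padlock: Small brass padlock 18x45x70 mm standing on the counter; bystander.
- cylinder: Nickel lock cylinder 17x64x37 mm on the counter; bystander.
- car_key: Plastic-headed key 30x65x7 mm lying on the counter; bystander.
- key_ring_1: Ring with a fob and two keys, 74x117x7 mm, lying on the counter; bystander.

How it is judged:
By the outcome, as a careful person would: the job done as asked, in the order asked, and still so for the second after the job is handed in, with the robot touching nothing.
It also fails if it takes over 67 s, if anything falls off the work surface, if the arm or the gripper's body presses on something with over 40 N, if the wrist force passes 120 N, or if a joint passes its speed limit or range.

## Working session

There is one attempt and no reset: what is moved stays moved. The work goes in short steps, Python scripts to look and compute and a tool call to move; the robot and the scene stay as the last step left them, time stands still between calls to the robot, and variables do not carry over. Pictures are saved under pics/ and viewed, and the job is handed in when it is done.

Besides the shell and the picture viewer there is one more tool, called after "Request:" as a command line: name --pt "numbers of a row" for each row, then --argument value for the rest. send_rows: Moves the arm, as the interface text tells. Its arguments: {"type":"object","properties":{"increments":{"type":"array","items":{"type":"array","items":{"type":"number"}}},"squeeze":{"type":"number"}},"required":["increments"]}

```bash
mkdir -p pics; ls
python3 - <<'E'
from rig import manip
import cv2
print(manip.get_state())
for n in ("scene","top"):
    im=manip.get_image(n); cv2.imwrite(f"pics/{n}0.png",im[:,:,::-1])
    print(n,manip.calibration(n))
E
```

```text
pics
{'clock': 0.0, 'qpos': array([ 9.87994237e-01,  2.76610170e-01,  1.50614958e+00,  6.71295966e-06,
        1.36064434e+00, -1.20999876e-01]), 'qd': array([-0.00047232, -0.00035496,  0.00074189, -0.0005728 , -0.00050831,
       -0.00042948]), 'effort': array([ 2.63092465e-03, -4.16768968e+01, -2.45807701e+01,  2.65468952e-04,
        1.05914837e-02, -7.85765991e-06]), 'position': array([0.25591525, 0.51433465, 0.23042447]), 'ee_rot': array([ 3.77464312e-04,  8.50165377e-01,  5.26514968e-01, -8.23316642e-04]), 'contact_force': array([ 0.1493599 ,  0.81945455, -0.96203615]), 'moment': array([ 0.00853943, -0.0015824 ,  0.01161545]), 'width': 0.0855995660756369}
scene {'fx': 492.0572897125425, 'fy': 492.0572897125425, 'cx': 280.2081141787219, 'cy': 214.49345569778274, 'distortion': array([-0.10200901,  0.        ,  0.        ,  0.        ,  0.        ]), 'camera_from_world': array([[ 0.86180712, -0.50690027, -0.01845562, -0.38972333],
       [ 0.26115245,  0.4122191 ,  0.8728544 , -0.26682679],
       [-0.43484237, -0.75705187,  0.4876316 , -0.75211687],
       [ 0.        ,  0.        ,  0.        ,  1.        ]])}
top {'fx': 419.9431902691203, 'fy': 419.9431902691203, 'cx': 273.9329942160349, 'cy': 207.7304488204666, 'distortion': array([-0.02815512,  0.        ,  0.        ,  0.        ,  0.        ]), 'camera_from_world': array([[ 0.00773581, -0.99988966, -0.01268196,  0.10149954],
       [ 0.98112364,  0.00513877,  0.1933132 , -0.52946448],
       [-0.1932267 , -0.013938  ,  0.98105513, -0.85221915],
       [ 0.        ,  0.        ,  0.        ,  1.        ]])}
```

View pics/scene0.png

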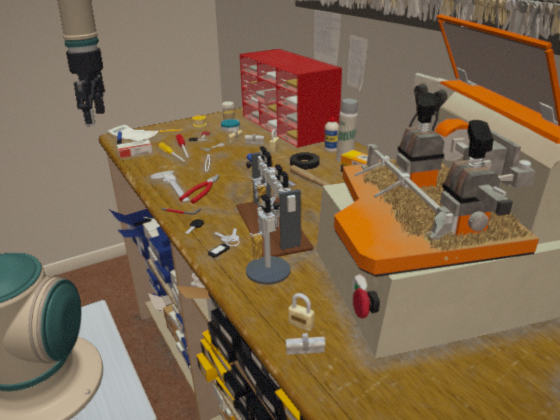

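View pics/top0.png

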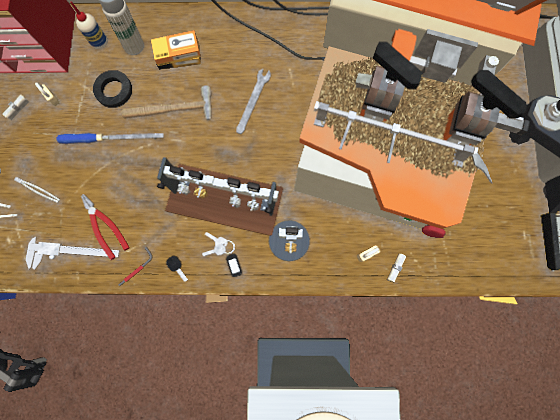

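Top: the rack row is around (165-280, 165-230) with a gap near (218,190). The stand is at (290,240). I'll enlarge both regions.

Run:
```python
import cv2
t=cv2.imread("pics/top0.png"); s=cv2.imread("pics/scene0.png")
c=t[150:270,150:320]; cv2.imwrite("pics/t0c.png",cv2.resize(c,None,fx=4.7,fy=4.7,interpolation=cv2.INTER_CUBIC))
c=s[140:290,225:325]; cv2.imwrite("pics/s0c.png",cv2.resize(c,None,fx=4,fy=4,interpolation=cv2.INTER_CUBIC))
```

```text
(no output)
```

View pics/t0c.png

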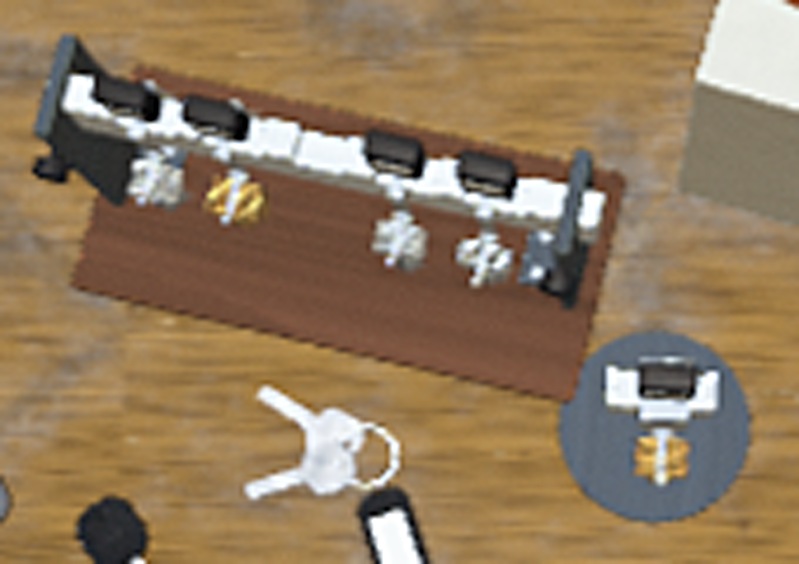

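View pics/s0c.png

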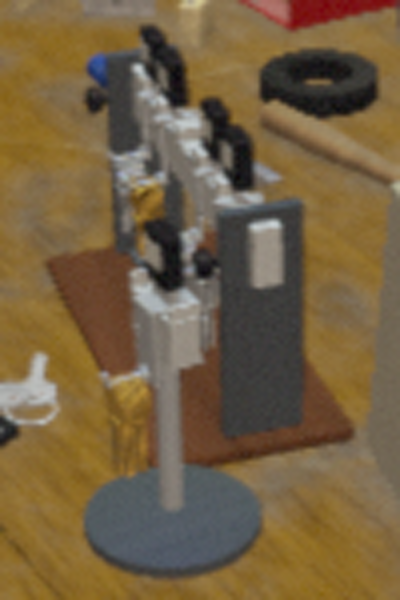

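```bash
cat > h.py <<'E'
import numpy as np, cv2
from rig import manip
def cal(n):
    c=manip.calibration(n)
    K=np.array([[c["fx"],0,c["cx"]],[0,c["fy"],c["cy"]],[0,0,1]]);T=np.array(c["camera_from_world"]);F=np.diag([1,-1,-1.])
    return K,np.array(c["distortion"]),F@T[:3,:3],F@T[:3,3]
def proj(n,P):
    K,d,R,t=cal(n); P=np.asarray(P,float).reshape(-1,1,3)
    return cv2.projectPoints(P,cv2.Rodrigues(R)[0],t,K,d)[0].reshape(-1,2)
def unproj(n,uv,z):
    K,d,R,t=cal(n); p=cv2.undistortPoints(np.asarray(uv,float).reshape(-1,1,2),K,d).reshape(-1,2)
    C=-R.T@t; D=np.c_[p,np.ones(len(p))]@R
    return C+D*((z-C[2])/D[:,2])[:,None]
def frame(x,y,yaw):
    c,s=np.cos(yaw),np.sin(yaw)
    return lambda P:(np.asarray(P,float)@np.array([[c,s,0],[-s,c,0],[0,0,1]]))+[x,y,0]
def boxlines(x0,x1,y0,y1,z0,z1):
    v=[[x,y,z] for x in(x0,x1) for y in(y0,y1) for z in(z0,z1)]
    e=[(a,b) for a in range(8) for b in range(a) if bin(a^b).count('1')==1]
    return v,e
def draw(n,im,items,roi,sc,out):
    u0,v0,u1,v1=roi
    c=cv2.resize(im[v0:v1,u0:u1],None,fx=sc,fy=sc,interpolation=cv2.INTER_CUBIC)
    for F,box,col in items:
        v,e=boxlines(*box); p=(proj(n,F(v))+0.5-[u0,v0])*sc-0.5
        for a,b in e: cv2.line(c,tuple(np.int32(p[a].round())),tuple(np.int32(p[b].round())),col,1,cv2.LINE_AA)
    cv2.imwrite(out,c)
E
python3 - <<'E'
from h import *
def f(n,q,off,sc,z): 
    return unproj(n,(np.array(q)+.5)/sc-.5+np.array(off),z)
print("cams",[-cal(n)[2].T@cal(n)[3] for n in("scene","top")])
# stand bar ends, tops of grips
print(f("top",[[606,385],[718,388],[668,368]],(150,150),4.7,.14))
print("grips",f("top",[[668,370],[127,95],[215,110],[395,146],[487,168]],(150,150),4.7,.173))
t=cv2.imread("pics/top0.png")
draw("top",t,[],(155,155,235,215),10,"pics/a.png")
draw("top",t,[],(215,165,315,260),8,"pics/b.png")
E
```

```text
cams [array([ 0.07849653, -0.65695124,  0.5924643 ]), array([0.35401344, 0.0923309 , 0.93971365])]
[[0.46502442 0.09448337 0.14      ]
 [0.46405758 0.04877607 0.14      ]
 [0.47218248 0.06916926 0.14      ]]
grips [[0.46651455 0.07012529 0.173     ]
 [0.57761889 0.28906639 0.173     ]
 [0.57143329 0.2529639  0.173     ]
 [0.55669705 0.17968968 0.173     ]
 [0.54775214 0.14253937 0.173     ]]
```

View pics/a.png

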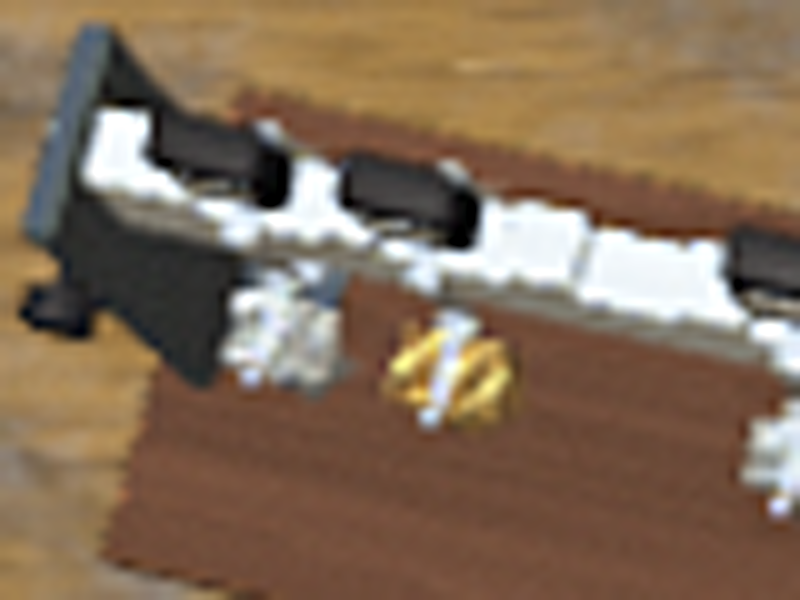

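View pics/b.png

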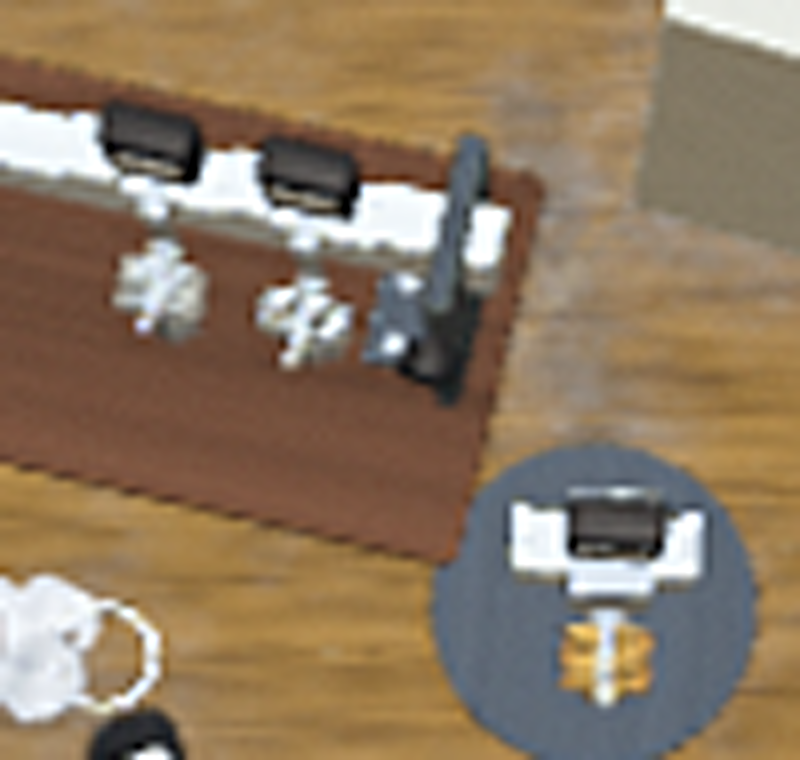

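```bash
cat > ov.py <<'E'
from h import *
import sys
G=(0,255,0);R=(0,0,255);B=(255,128,0)
def ov(rk,st,tag,ims=None,shift=0):
    F=frame(*rk);S=frame(*st)
    t=cv2.imread("pics/top0.png"); s=cv2.imread("pics/scene0.png")
    it=[(F,(-.0075,.0075,-.112,.112,.132,.14),G),(F,(-.0005,.0005,-.112,-.111,.0,.148),R),(F,(-.0005,.0005,.112,.111,.0,.148),R)]
    for k in(-2,-1,1,2): it.append((F,(-.006,.006,.038*k-.012,.038*k+.012,.143,.173),B))
    it+=[(F,(-.0075,.0075,-.01075+shift,.01075+shift,.132,.14),R)]
    it2=[(S,(-.0075,.0075,-.022,.022,.132,.140),G),(S,(-.006,.006,-.012,.012,.143,.173),B),(S,(-.036,-.013,-.012,.012,.042,.132),R)]
    draw("top",t,it,(155,155,290,235),5.9,f"pics/o{tag}_t.png")
    draw("top",t,it2,(260,205,320,265),9,f"pics/o{tag}_ts.png")
    draw("scene",s,it,(235,140,320,270),4.6,f"pics/o{tag}_s.png")
    draw("scene",s,it2,(235,180,315,290),5,f"pics/o{tag}_ss.png")
    a=cv2.imread(f"pics/o{tag}_s.png");b=cv2.imread(f"pics/o{tag}_ss.png");h=max(a.shape[0],b.shape[0])
    c=np.zeros((h,a.shape[1]+b.shape[1],3),np.uint8);c[:a.shape[0],:a.shape[1]]=a;c[:b.shape[0],a.shape[1]:]=b
    cv2.imwrite(f"pics/o{tag}_s.png",c[:600,:800])
E
python3 - <<'E'
from ov import *
rk=(.5634,.2161,-.2);ov(rk,(.466,.0703,-.02),1)
q=(np.array([[590,240],[590,215],[580,280],[720,245],[740,330]])+.5)/10-.5+155
P=unproj("top",q,.14)-[rk[0],rk[1],0]; c,s=np.cos(rk[2]),np.sin(rk[2]); print(P@np.array([[c,-s,0],[s,c,0],[0,0,1]]))
E
```

```text
[[ 0.00462973  0.00828859  0.14      ]
 [ 0.00959591  0.00948376  0.14      ]
 [-0.00369109  0.00831768  0.14      ]
 [ 0.00884124 -0.01712508  0.14      ]
 [-0.00715767 -0.02491067  0.14      ]]
```

View pics/o1_t.png

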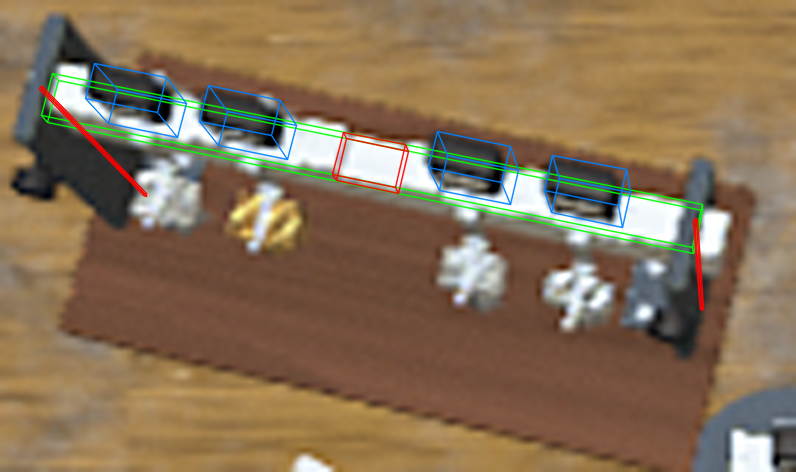

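View pics/o1_ts.png

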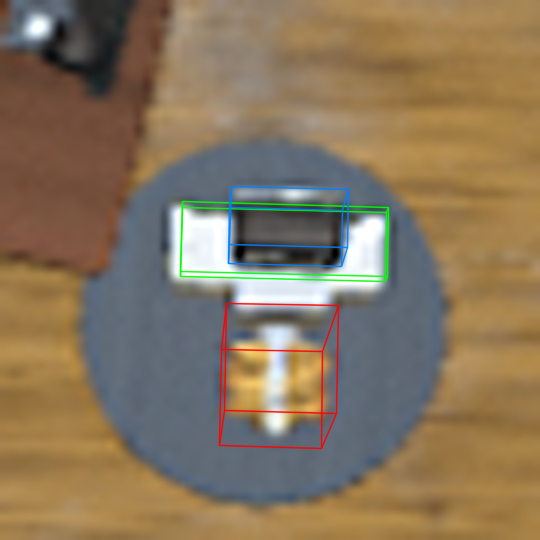

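View pics/o1_s.png

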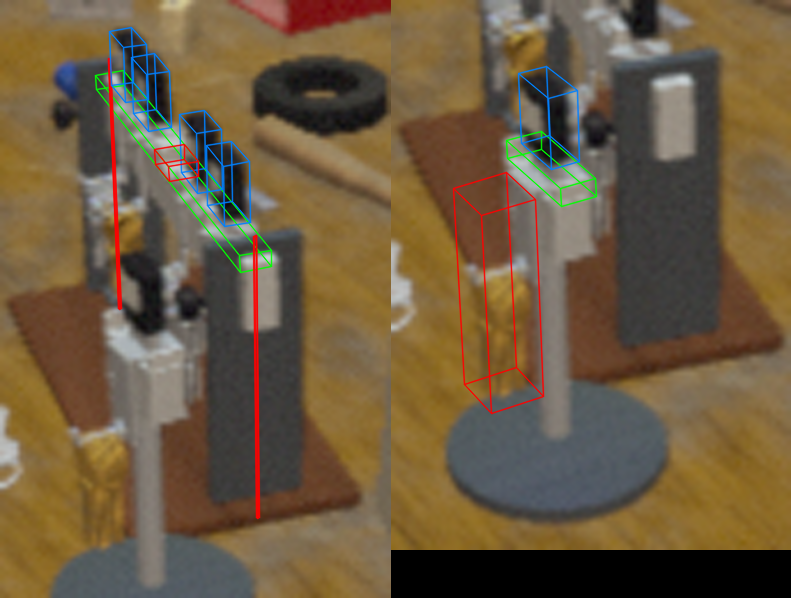

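Run:
```python
from h import *
s=cv2.imread("pics/scene0.png")
draw("scene",s,[],(240,195,300,255),10,"pics/c.png")
draw("scene",s,[],(245,140,310,210),8.5,"pics/d.png")
```

```text
(no output)
```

View pics/c.png

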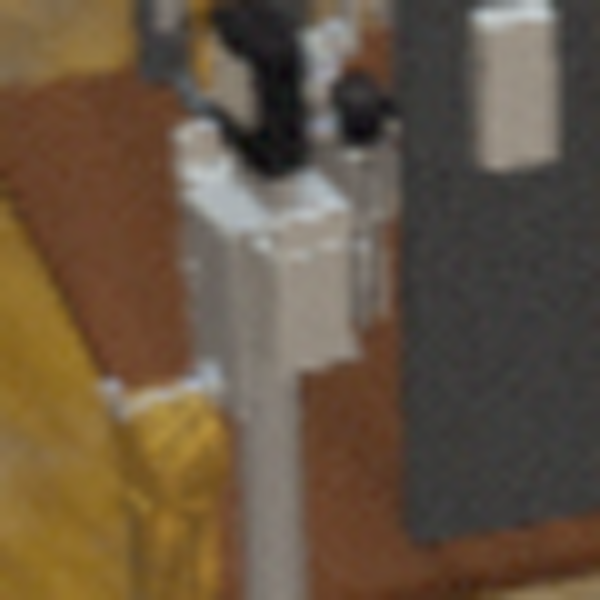

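View pics/d.png

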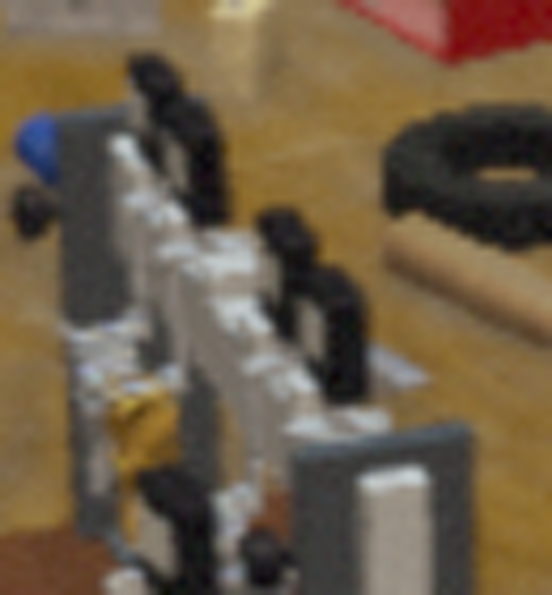

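Run:
```python
from h import *
S=frame(.466,.0703,-.03)
def inv(n,uv,off,sc): return np.array(off)+(np.array(uv)+.5)/sc-.5
# scene: near face centre predicted in c.png coordinates
p=proj("scene",S([[0,-.012,.158],[-.006,-.012,.143],[.006,-.012,.143],[-.006,-.012,.173],[.006,-.012,.173],[-.0075,-.022,.14],[.0075,-.022,.14],[-.0075,-.022,.132],[.0075,-.022,.132],[-.0075,.022,.14]]))
print(((p-[240,195]+.5)*10-.5).round())
d=proj("scene",S([[.01,-.012,.158],[0,-.002,.158],[0,-.012,.168]]))*10-p[0]*10;print(d.round())
```

```text
[[295. 110.]
 [269. 188.]
 [325. 172.]
 [264.  47.]
 [321.  31.]
 [287. 226.]
 [358. 206.]
 [288. 264.]
 [359. 243.]
 [182. 130.]]
[[ 47. -13.]
 [-25. -21.]
 [ -2. -47.]]
```

Run:
```python
from ov import *
ov((.5635,.2163,-.22),(.4645,.0705,-.03),2)
```

```text
(no output)
```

View pics/o2_t.png

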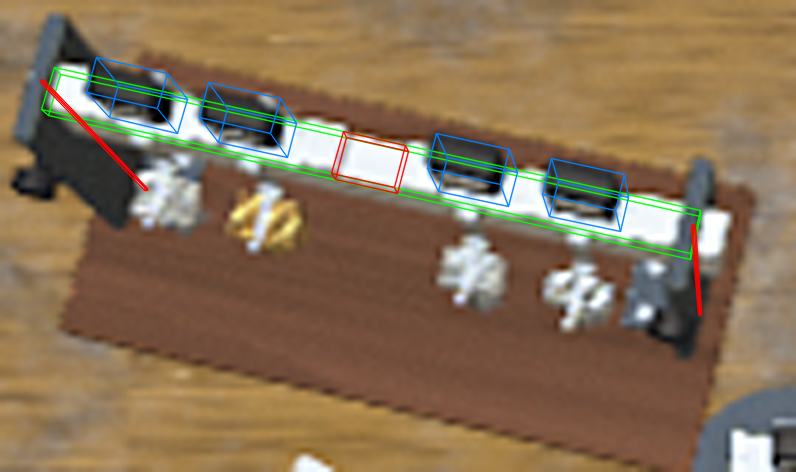

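View pics/o2_s.png

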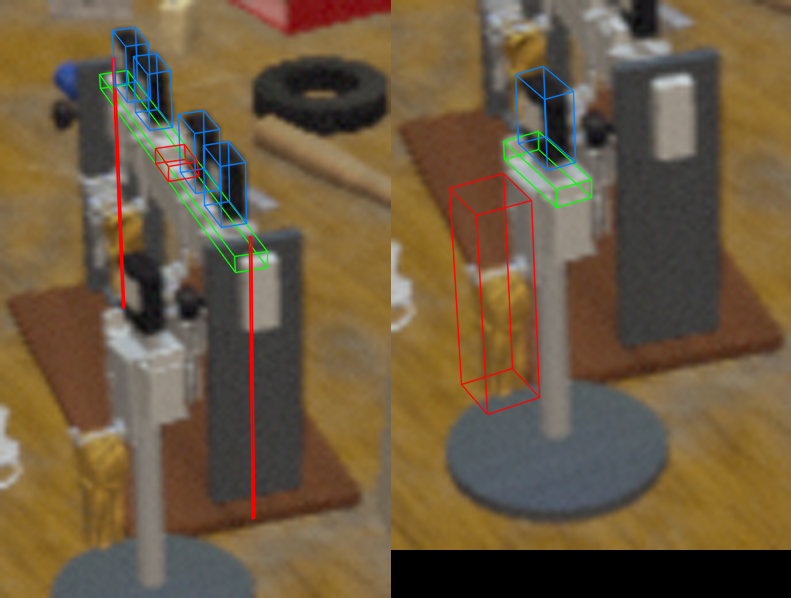

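```bash
cat > plan.py <<'E'
from h import *
def now():
    s=manip.get_state();w,x,y,z=s["ee_rot"]
    from scipy.spatial.transform import Rotation as Ro
    R=Ro.from_quat([x,y,z,w]).as_matrix()
    return s,R,np.arctan2(R[1,0],R[0,0])
def plan(tgt,yaw,n,pos=None,yaw0=None):
    s,R,y0=now(); p=s["position"] if pos is None else np.array(pos); y0=y0 if yaw0 is None else yaw0
    d=(np.array(tgt)-p)/n; dt=-(yaw-y0)/n
    for i in range(n):
        a=y0-dt*i; c,sn=np.cos(a),np.sin(a)
        X=np.array([c,sn,0]);Y=np.array([sn,-c,0])
        print([round(d@X,4),round(d@Y,4),round(-d[2],4),round(dt,4)])
def st():
    s,R,y=now(); print("t%.2f"%s["clock"],"p",s["position"].round(4),"yaw %.3f"%y,"tz",R[:,2].round(3),"F",s["contact_force"].round(2),"M",s["moment"].round(3),"w %.4f"%s["width"],"q",s["qpos"].round(2))
E
python3 - <<'E'
from plan import *
st(); plan((.4645,.0705,.23),-.03,9)
E
```

```text
t0.10 p [0.2559 0.5144 0.2305] yaw 1.109 tz [-0.001 -0.001 -1.   ] F [-0.12  0.48 -0.08] M [-0.018  0.039 -0.042] w 0.0855 q [ 0.99  0.28  1.51 -0.    1.36 -0.12]
[np.float64(-0.0338), np.float64(0.0427), np.float64(0.0001), np.float64(0.1266)]
[np.float64(-0.0282), np.float64(0.0467), np.float64(0.0001), np.float64(0.1266)]
[np.float64(-0.022), np.float64(0.0498), np.float64(0.0001), np.float64(0.1266)]
[np.float64(-0.0156), np.float64(0.0522), np.float64(0.0001), np.float64(0.1266)]
[np.float64(-0.0089), np.float64(0.0538), np.float64(0.0001), np.float64(0.1266)]
[np.float64(-0.002), np.float64(0.0545), np.float64(0.0001), np.float64(0.1266)]
[np.float64(0.0049), np.float64(0.0543), np.float64(0.0001), np.float64(0.1266)]
[np.float64(0.0117), np.float64(0.0532), np.float64(0.0001), np.float64(0.1266)]
[np.float64(0.0183), np.float64(0.0513), np.float64(0.0001), np.float64(0.1266)]
```

Request:
send_rows --pt "0.7 -0.0338 0.0427 0 0.127" --pt "0.7 -0.0282 0.0467 0 0.127" --pt "0.7 -0.022 0.0498 0 0.127" --pt "0.7 -0.0156 0.0522 0 0.127" --pt "0.7 -0.0089 0.0538 0 0.127" --pt "0.7 -0.002 0.0545 0 0.127" --pt "0.7 0.005 0.0543 0 0.127" --pt "0.7 0.0117 0.0532 0 0.127" --squeeze 20

```text
clock: 1.1
position: [0.4415, 0.1183, 0.2312]
ee_rot: [-0.0, 0.999, 0.044, 0.0]
contact_force: [1.3, 0.0, 0.6]
width: 0.0595
```

Run:
```python
from plan import *
st(); plan((.4645,.0705,.23),-.03,2)
```

```text
t1.10 p [0.4415 0.1183 0.2312] yaw 0.089 tz [-0.  0. -1.] F [1.26 0.04 0.64] M [ 0.021 -0.011  0.003] w 0.0595 q [0.11 0.1  1.74 0.   1.31 0.02]
[np.float64(0.0094), np.float64(0.0248), np.float64(0.0006), np.float64(0.0594)]
[np.float64(0.0108), np.float64(0.0242), np.float64(0.0006), np.float64(0.0594)]
```

Request:
send_rows --pt "0.55 0.0094 0.0248 0 0.0594" --pt "0.55 0.0108 0.0242 0 0.0594" --pt "0.55 0 0 0 0"

```text
clock: 1.48
position: [0.4649, 0.0711, 0.2309]
ee_rot: [0.0, 1.0, -0.014, -0.0]
contact_force: [0.0, -0.7, 0.2]
width: 0.0469
```

```bash
cat > look.py <<'E'
from plan import *
def look(tag,rt=(255,190,325,260),rs=(225,150,325,260),k=8,ks=5.4):
    for n,r,kk in(("top",rt,k),("scene",rs,ks)):
        if r is None: continue
        im=manip.get_image(n)[:,:,::-1]; cv2.imwrite(f"pics/{tag}_{n}_raw.png",im)
        draw(n,im,[],r,kk,f"pics/{tag}_{n}.png")
E
python3 - <<'E'
from look import *
st(); look("hov")
E
```

```text
t1.48 p [0.4649 0.0711 0.2309] yaw -0.028 tz [-0.001 -0.    -1.   ] F [ 0.01 -0.71  0.21] M [ 0.001 -0.033 -0.016] w 0.0469 q [ 0.    0.12  1.71 -0.    1.31  0.03]
```

View pics/hov_top.png

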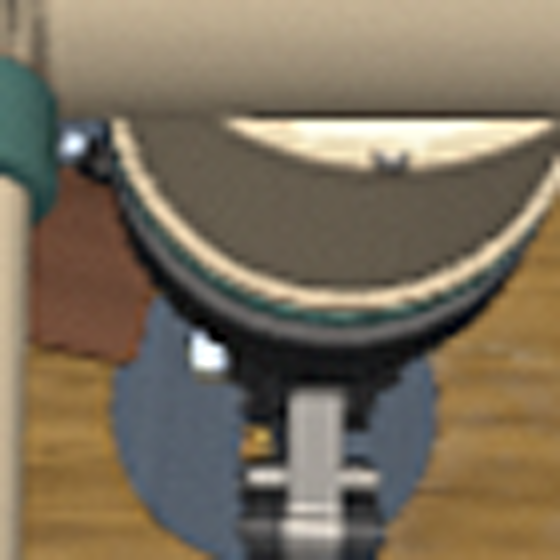

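View pics/hov_scene.png

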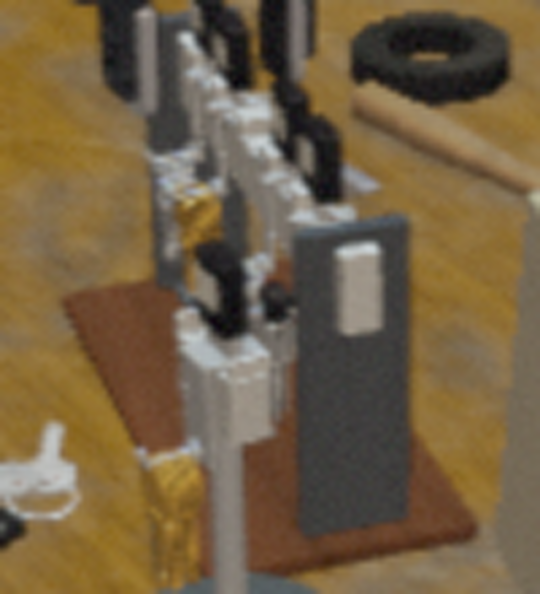

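Scene hover: the stand's grip is at crop (222,285) and the finger tips at about (140,110) and (290,70). The top view is hidden by the gripper body. I'll check the finger tips against their projection.

Run:
```python
from look import *
im=cv2.imread("pics/hov_scene_raw.png")
s,R,y=now()
F=frame(s["position"][0],s["position"][1],y)
w=s["width"]; z=s["position"][2]
draw("scene",im,[(F,(-w/2-.0005,-w/2,-.011,.011,z,z+.02),(0,255,0)),(F,(w/2,w/2+.0005,-.011,.011,z,z+.02),(0,0,255))],(230,120,300,215),6.3,"pics/hz.png")
```

```text
(no output)
```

View pics/hz.png

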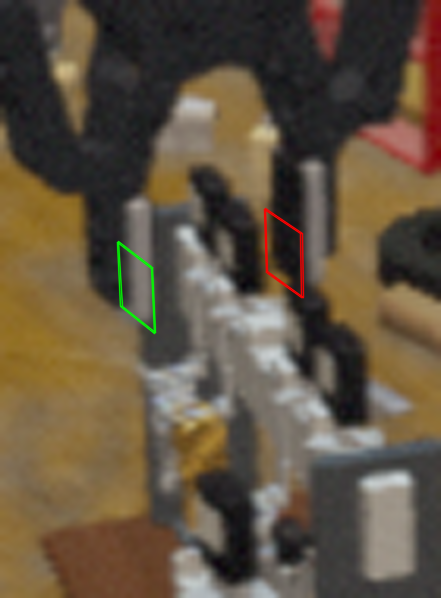

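Laterally the scene camera agrees with the robot to under a pixel. I'll shift about 1 mm toward -x and go down.

Request:
send_rows --pt "0.5 -0.0012 0 0.03 0" --pt "0.5 0 0 0.03 0" --pt "0.5 0 0 0.02 0" --pt "0.5 0 0 0.003 0" --pt "0.5 0 0 0 0"

```text
clock: 2.2
position: [0.4633, 0.073, 0.1488]
ee_rot: [-0.0, 1.0, -0.012, 0.0]
contact_force: [0.2, -0.2, 0.7]
width: 0.0428
```

Run:
```python
from look import *
st(); look("dn",rt=None,rs=(235,170,305,250),ks=7.4)
```

```text
t2.20 p [0.4633 0.073  0.1488] yaw -0.025 tz [ 0.001  0.    -1.   ] F [ 0.16 -0.17  0.74] M [-0.017 -0.024 -0.014] w 0.0428 q [0.01 0.18 1.85 0.   1.11 0.03]
```

View pics/dn_scene.png

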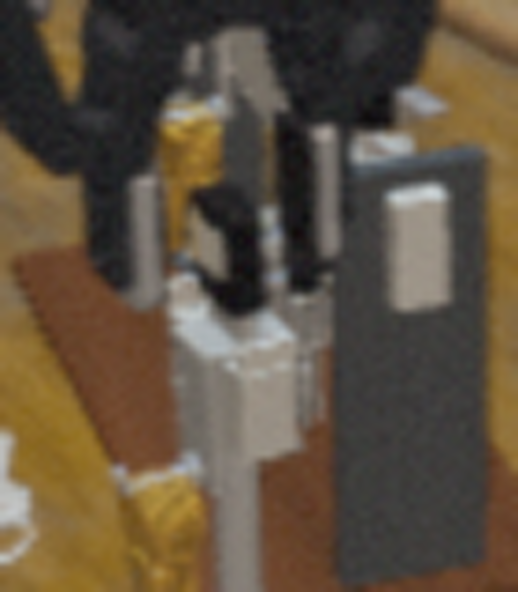

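Run:
```python
from look import *
st()
s,R,y=now();p=s["position"];w=s["width"]
im=cv2.imread("pics/dn_scene_raw.png")
F=frame(p[0],p[1],y);z=p[2]
draw("scene",im,[(F,(-w/2-.0005,-w/2,-.011,.011,z,z+.03),(0,255,0)),(F,(w/2,w/2+.0005,-.011,.011,z,z+.03),(0,0,255)),
 (frame(p[0],p[1]-.001,-.03),(-.006,.006,-.012,.012,.143,.173),(255,255,0))],(235,170,305,250),7.4,"pics/dnz.png")
```

```text
t2.25 p [0.4637 0.0729 0.1491] yaw -0.025 tz [ 0.002  0.    -1.   ] F [ 0.17 -0.17  0.42] M [0.019 0.005 0.032] w 0.0423 q [0.01 0.18 1.85 0.   1.11 0.03]
```

View pics/dnz.png

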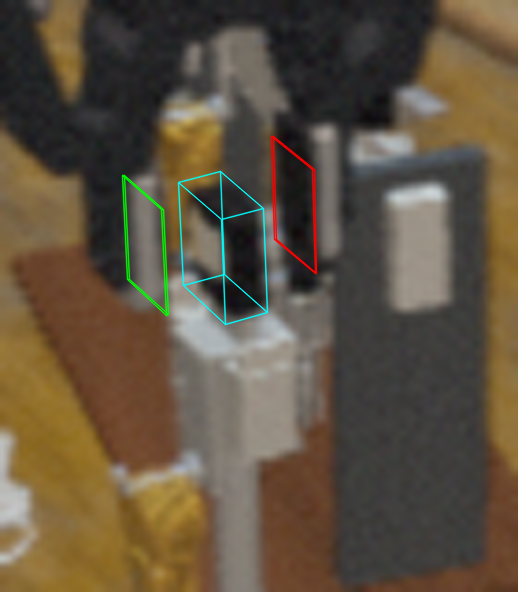

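The grip box sits under the pads within about 1 mm, so I'm closing gently.

Request:
send_rows --pt "0.5 0 0.0012 0.0015 0" --pt "0.3 0 0 0 0" --pt "0.1 0 0 0 0" --pt "0 0 0 0 0" --pt "0 0 0 0 0" --squeeze 30

```text
clock: 2.88
position: [0.4635, 0.0711, 0.1471]
ee_rot: [-0.0, 1.0, -0.013, 0.0]
contact_force: [-0.3, 0.4, 2.5]
width: 0.0114
```

Run:
```python
from look import *
st(); look("cl",rt=None,rs=(235,170,305,250),ks=7.4)
```

```text
t2.88 p [0.4635 0.0711 0.1471] yaw -0.026 tz [ 0.001  0.    -1.   ] F [-0.33  0.36  2.46] M [-0.023  0.105  0.007] w 0.0114 q [0.   0.18 1.86 0.   1.1  0.03]
```

View pics/cl_scene.png

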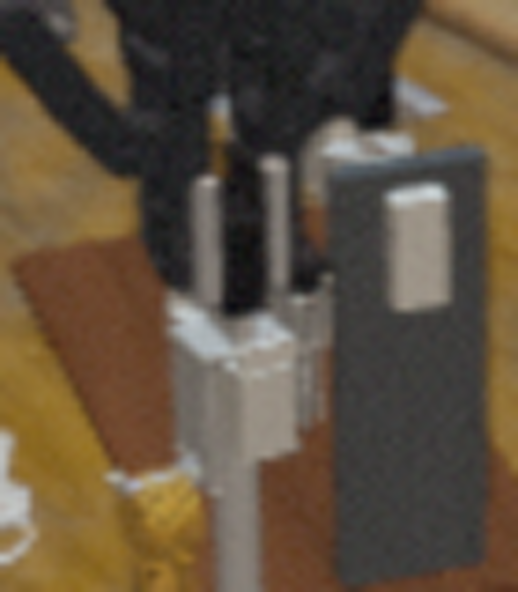

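Request:
send_rows --pt "0 0 0 -0.01 0" --pt "0 0 0 -0.02 0" --pt "0 0 0 -0.03 0" --pt "0 0 0 -0.04 0" --pt "0 0 0 -0.05 0" --pt "0 0 0 0 0"

```text
clock: 3.68
position: [0.4654, 0.0712, 0.3011]
ee_rot: [-0.0, 1.0, -0.013, 0.004]
contact_force: [0.2, 0.1, -1.4]
width: 0.0115
```

Run:
```python
from look import *
st(); look("lf",rt=(255,180,325,260),rs=(235,150,305,250),ks=6)
plan((.5635,.2163,.297),-.22,5)
```

```text
t3.67 p [0.4654 0.0712 0.3011] yaw -0.026 tz [ 0.009  0.    -1.   ] F [ 0.16  0.06 -1.42] M [-0.046  0.014  0.045] w 0.0115 q [0.   0.08 1.59 0.   1.47 0.03]
[np.float64(0.0194), np.float64(-0.0295), np.float64(-0.0), np.float64(0.0388)]
[np.float64(0.0182), np.float64(-0.0303), np.float64(-0.0), np.float64(0.0388)]
[np.float64(0.017), np.float64(-0.031), np.float64(-0.0), np.float64(0.0388)]
[np.float64(0.0158), np.float64(-0.0316), np.float64(-0.0), np.float64(0.0388)]
[np.float64(0.0146), np.float64(-0.0322), np.float64(-0.0), np.float64(0.0388)]
```

View pics/lf_scene.png

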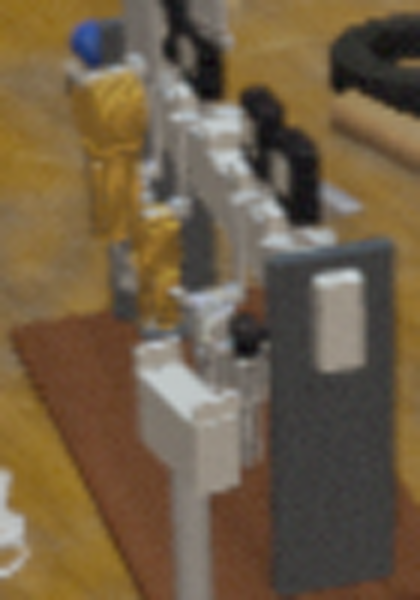

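It's lifted and held upright, clear of the stand. Next I move above the gap.

Request:
send_rows --pt "0 0.0194 -0.0295 0 0.0388" --pt "0 0.0182 -0.0303 0 0.0388" --pt "0 0.017 -0.031 0 0.0388" --pt "0 0.0158 -0.0316 0 0.0388" --pt "0 0.0146 -0.0322 0 0.0388" --pt "0 0 0 0 0" --pt "0 0 0 0 0"

```text
clock: 4.65
position: [0.5628, 0.2159, 0.295]
ee_rot: [0.001, 0.994, -0.109, -0.002]
contact_force: [-0.9, -0.1, -1.2]
width: 0.0113
```

Run:
```python
from look import *
st(); look("ab",rt=(150,140,250,240),rs=(225,60,325,240),k=6,ks=3.3)
s,R,y=now();p=s["position"]
im=cv2.imread("pics/ab_scene_raw.png")
F=frame(p[0],p[1],y);z=p[2]-.015-.132
G=frame(.5635,.2163,-.22)
B=lambda *b:(F,(b[0],b[1],b[2],b[3],b[4]+z,b[5]+z),(255,255,0))
it=[B(-.006,.006,-.012,.012,.143,.173),B(-.036,-.013,-.012,.012,.042,.132),(G,(-.0075,.0075,-.112,.112,.1,.14),(0,255,0))]
draw("scene",im,it,(225,80,325,230),4,"pics/abz.png")
im=cv2.imread("pics/ab_top_raw.png")
draw("top",im,it,(150,140,250,240),6,"pics/abt.png")
```

```text
t4.65 p [0.5628 0.2159 0.295 ] yaw -0.219 tz [-0.004 -0.001 -1.   ] F [-0.85 -0.12 -1.2 ] M [-0.011  0.004  0.001] w 0.0113 q [ 0.25  0.29  1.32 -0.    1.53  0.47]
```

View pics/abz.png

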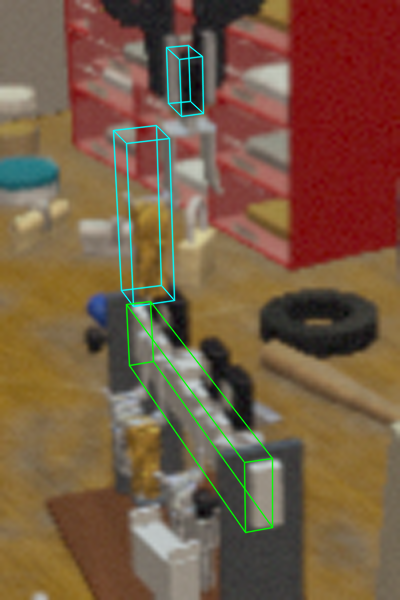

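View pics/abt.png

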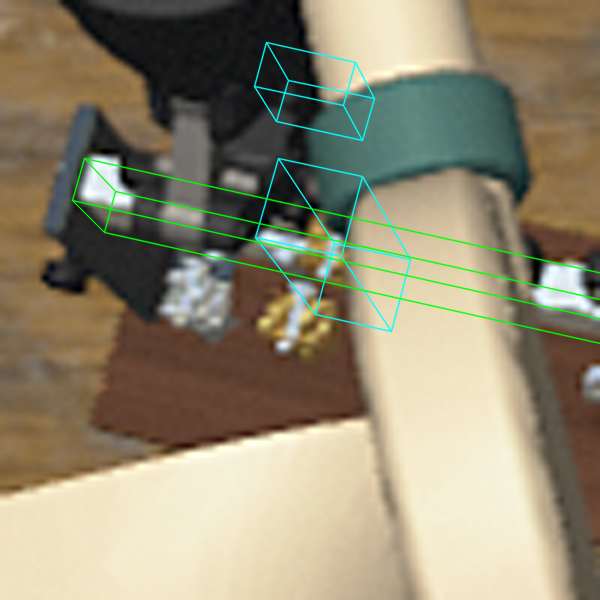

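```bash
cat >> plan.py <<'E'
RK=(.5635,.2163,-.22)
def loc(P):
    c,s=np.cos(RK[2]),np.sin(RK[2]); d=np.asarray(P)[...,:2]-RK[:2]
    return np.stack([d[...,0]*c+d[...,1]*s,-d[...,0]*s+d[...,1]*c],-1)
def st2():
    s,R,y=now(); l=loc(s["position"])*1e3; f=s["contact_force"]; c,sn=np.cos(RK[2]),np.sin(RK[2])
    print("t%.2f"%s["clock"],"loc mm x%.1f y%.1f H%.1f"%(l[0],l[1],s["position"][2]*1e3-15),"yaw %.3f"%y,"tz",R[:2,2].round(3),"Floc x%.2f y%.2f z%.2f"%(f[0]*c+f[1]*sn,-f[0]*sn+f[1]*c,f[2]),"M",s["moment"].round(3),"w %.4f"%s["width"])
E
python3 - <<'E'
from plan import *
st2(); st2()
sc=5.9
q=(np.array([[728,210],[718,258],[60,62],[50,108]])+.5)/5.9-.5+155
print(loc(unproj("top",q,.14))*1e3)
E
```

```text
t4.75 loc mm x-0.3 y-0.9 H281.1 yaw -0.220 tz [-0.002 -0.001] Floc x-0.31 y0.18 z-0.12 M [-0.078 -0.018  0.002] w 0.0115
t4.75 loc mm x-0.3 y-0.9 H281.1 yaw -0.220 tz [-0.002 -0.001] Floc x-0.31 y0.18 z-0.12 M [-0.078 -0.018  0.002] w 0.0115
[[   9.72549885 -121.04188359]
 [  -6.89841296 -121.47129793]
 [   9.60625963  110.32228999]
 [  -6.64195358  109.1781609 ]]
```

Request:
send_rows --pt "0 0.0018 -0.0039 0.02 0" --pt "0 0 0 0.025 0" --pt "0 0 0 0.025 0" --pt "0 0 0 0.02 0" --pt "0 0 0 0 0" --pt "0 0 0 0 0"

```text
clock: 5.5
position: [0.5668, 0.2194, 0.2079]
ee_rot: [-0.0, 0.994, -0.11, 0.001]
contact_force: [-0.4, 0.1, -0.5]
width: 0.0113
```

Run:
```python
from look import *
st2(); look("d1",rt=(155,150,255,225),rs=(240,130,310,205),k=8,ks=8)
```

```text
t5.50 loc mm x2.5 y3.8 H192.9 yaw -0.220 tz [0.002 0.   ] Floc x-0.42 y-0.01 z-0.48 M [ 0.008 -0.021  0.018] w 0.0113
```

View pics/d1_scene.png

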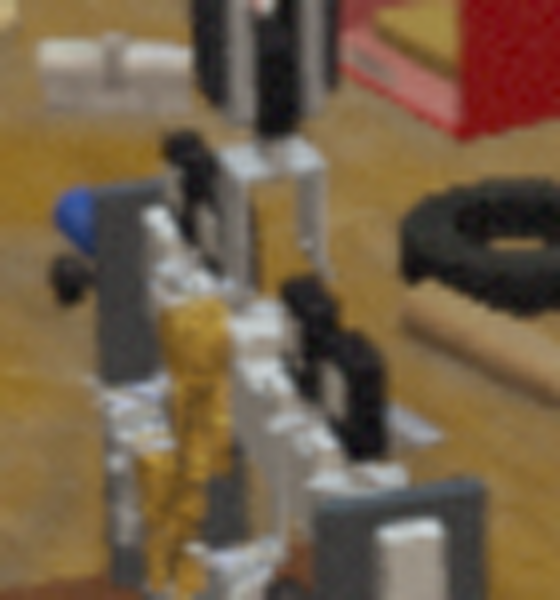

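View pics/d1_top.png

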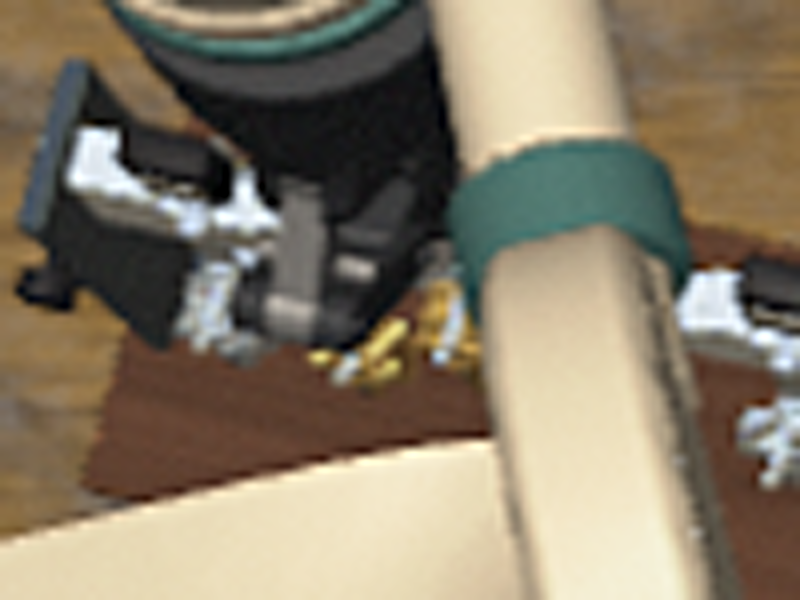

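Run:
```python
from look import *
s,R,y=now();p=s["position"]
F=frame(p[0],p[1],y);H=p[2]-.015
G=frame(*RK)
it=[(F,(-.0125,-.0095,-.01,.01,H-.039,H),(255,255,0)),(F,(.0095,.0125,-.01,.01,H-.033,H),(255,255,0)),
 (G,(-.0075,.0075,-.112,.12,.1,.14),(0,255,0)),(G,(-.0075,.0075,-.013,.0085,.132,.14),(0,0,255))]
im=cv2.imread("pics/d1_scene_raw.png")
draw("scene",im,it,(240,130,310,205),8,"pics/d1z.png")
```

```text
(no output)
```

View pics/d1z.png

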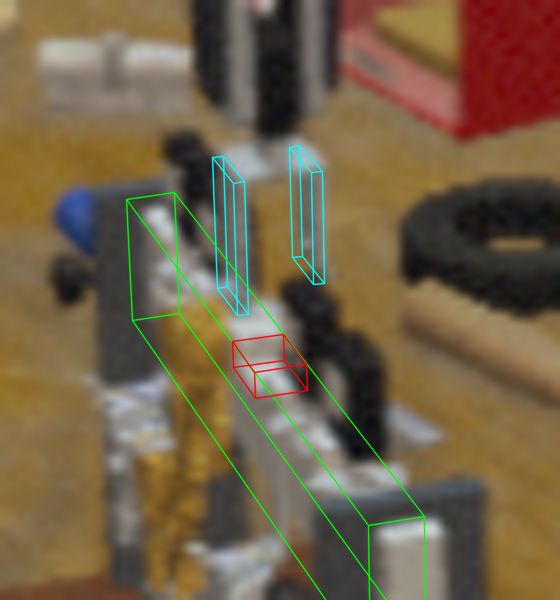

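Run:
```python
from look import *
im=cv2.imread("pics/scene0.png")
draw("scene",im,[],(252,150,300,205),11,"pics/e0.png")
def it(dx,dy=0,sh=-.0025,yw=0):
    c,s=np.cos(RK[2]),np.sin(RK[2])
    G=frame(RK[0]+c*dx-s*dy,RK[1]+s*dx+c*dy,RK[2]+yw)
    o=[]
    for k in range(-2,3):
        w=.01075 if k==0 else .013
        o.append((G,(-.0075,.0075,.038*k+sh-w,.038*k+sh+w,.132,.132),(0,0,255)))
        if k<2: 
            w2=.013 if k!=-1 else .01075
            o.append((G,(-.0075,.0075,.038*k+sh+w,.038*(k+1)+sh-w2,.14,.14),(0,255,0)))
    return o
a=[]
for dx in (0,.002):
    draw("scene",im,it(dx),(252,150,300,205),8,"pics/tmp.png"); a.append(cv2.imread("pics/tmp.png"))
cv2.imwrite("pics/e1.png",np.hstack(a))
t=cv2.imread("pics/top0.png");a=[]
for dx in (0,.0015):
    draw("top",t,it(dx),(160,160,280,210),6.6,"pics/tmp.png"); a.append(cv2.imread("pics/tmp.png")[:300])
cv2.imwrite("pics/e2.png",np.vstack(a))
```

```text
(no output)
```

View pics/e0.png

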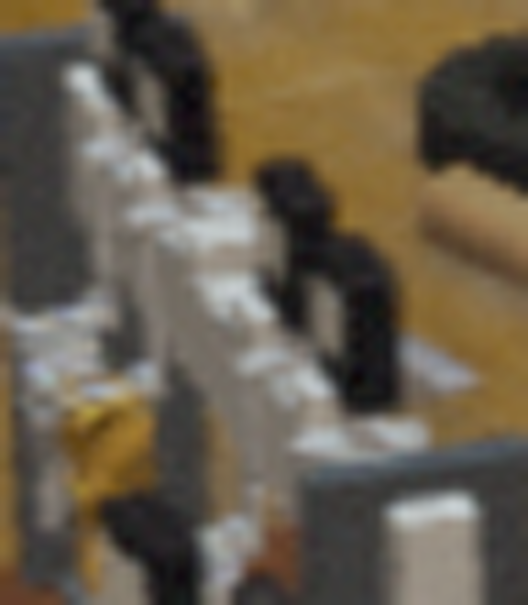

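View pics/e1.png

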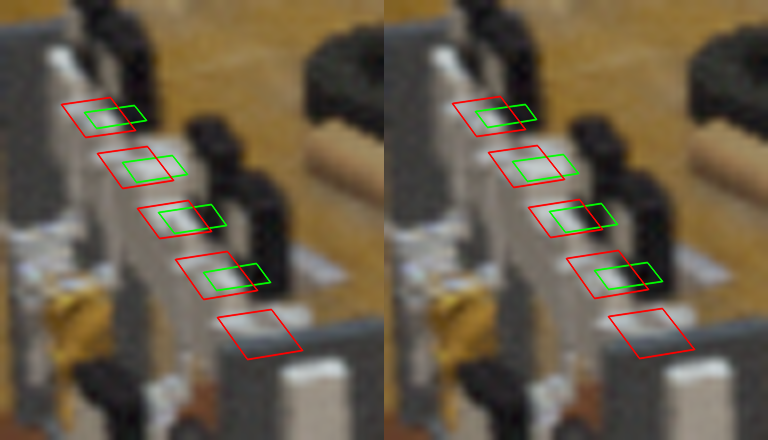

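View pics/e2.png

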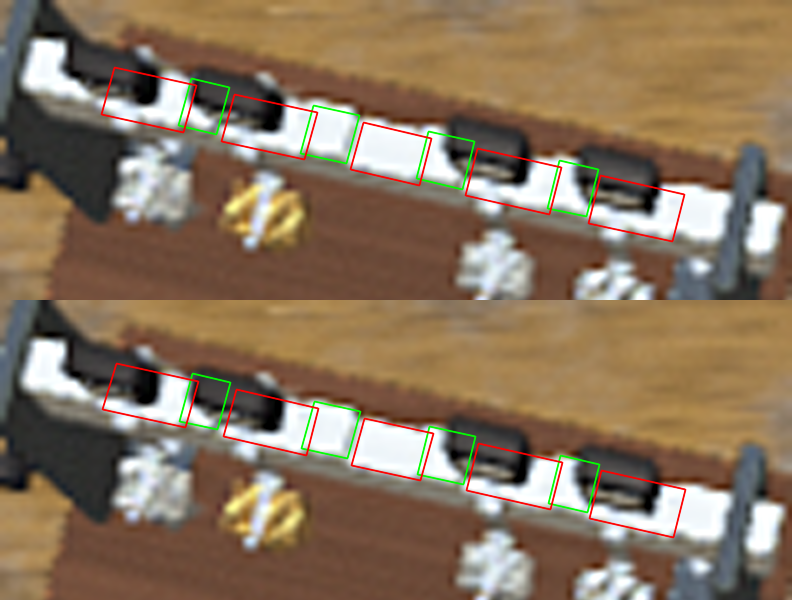

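Run:
```python
from look import *
for dx in(0,.002):
    c,s=np.cos(RK[2]),np.sin(RK[2]);G=frame(RK[0]+c*dx,RK[1]+s*dx,RK[2])
    P=[[.0075,y,.14] for y in(-.053,-.06,-.07,-.08)]+[[-.0075,y,.14] for y in(-.053,.012,.06,.1)]
    print(((proj("scene",G(P))-[252,150]+.5)*11).round())
    P=[[a,y,.14] for a in (.0075,-.0075) for y in(-.1,-.06,-.006,.012,.1)]
    print(((proj("top",G(P))-[155,155]+.5)*10).round())
t=cv2.imread("pics/top0.png")
draw("top",t,[],(185,165,245,205),13,"pics/e3.png")
```

```text
[[352. 362.]
 [364. 376.]
 [380. 398.]
 [397. 419.]
 [279. 373.]
 [182. 243.]
 [117. 156.]
 [ 67.  87.]]
[[1128.  344.]
 [ 929.  300.]
 [ 664.  241.]
 [ 576.  222.]
 [ 149.  127.]
 [1110.  417.]
 [ 911.  373.]
 [ 645.  313.]
 [ 556.  293.]
 [ 129.  198.]]
[[362. 360.]
 [373. 375.]
 [390. 396.]
 [407. 418.]
 [288. 372.]
 [192. 242.]
 [127. 154.]
 [ 76.  86.]]
[[1130.  335.]
 [ 932.  291.]
 [ 666.  232.]
 [ 578.  212.]
 [ 152.  117.]
 [1112.  407.]
 [ 914.  363.]
 [ 647.  303.]
 [ 559.  284.]
 [ 131.  188.]]
```

View pics/e3.png

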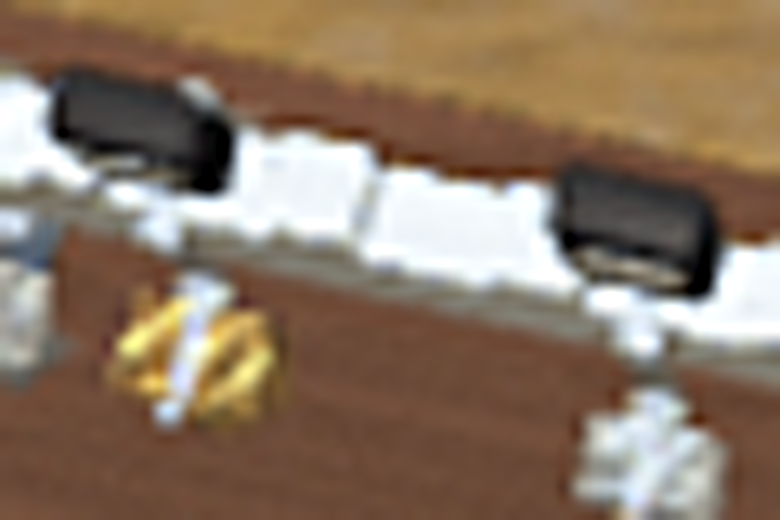

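Request:
send_rows --pt "0 -0.0019 0 0.006 0" --pt "0 0 0 0.005 0" --pt "0 0 0 0.002 0" --pt "0 0 0 0 0"

```text
clock: 6.1
position: [0.5645, 0.2202, 0.1935]
ee_rot: [0.0, 0.994, -0.11, -0.0]
contact_force: [0.0, -0.9, -1.5]
width: 0.0114
```

Run:
```python
from look import *
st2()
```

```text
t6.10 loc mm x0.1 y4.0 H178.5 yaw -0.220 tz [-0. -0.] Floc x0.20 y-0.90 z-1.46 M [ 0.04  -0.056 -0.002] w 0.0114
```

Request:
send_rows --pt "0 0 0 0.002 0" --pt "0 0 0 0.001 0" --pt "0 0 0 0 0"

```text
clock: 6.48
position: [0.5646, 0.2202, 0.1907]
ee_rot: [-0.0, 0.994, -0.11, -0.0]
contact_force: [-0.3, -0.1, -1.3]
width: 0.0113
```

Run:
```python
from look import *
st2()
look("d2",rt=None,rs=(240,140,300,200),ks=9)
```

```text
t6.47 loc mm x0.2 y4.1 H175.7 yaw -0.220 tz [-0.  0.] Floc x-0.26 y-0.14 z-1.30 M [ 0.052 -0.016 -0.036] w 0.0113
```

View pics/d2_scene.png

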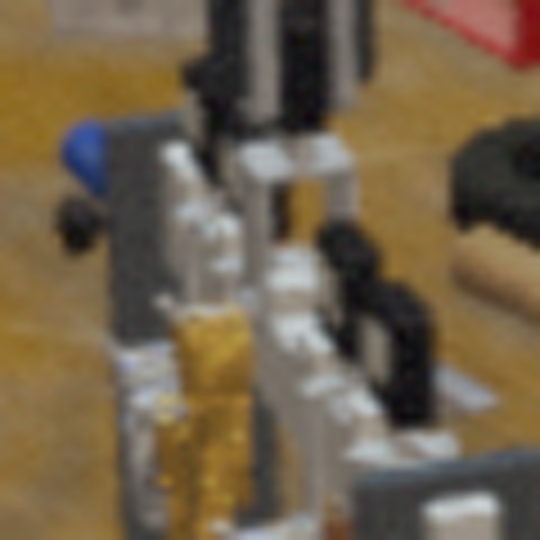

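Request:
send_rows --pt "0 0 0 0.0015 0" --pt "0 0 0 0.0015 0" --pt "0 0 0 0.0015 0" --pt "0 0 0 0 0"

```text
clock: 7.02
position: [0.5645, 0.2201, 0.1861]
ee_rot: [0.0, 0.994, -0.11, -0.0]
contact_force: [0.7, 0.5, -0.3]
width: 0.0114
```

Run:
```python
from look import *
st2()
```

```text
t7.03 loc mm x0.1 y4.0 H171.1 yaw -0.220 tz [-0. -0.] Floc x0.55 y0.64 z-0.27 M [-0.011 -0.012  0.052] w 0.0114
```

Request:
send_rows --pt "0 0 0 0.0015 0" --pt "0 0 0 0.0015 0" --pt "0 0 0 0.0015 0" --pt "0 0 0 0 0"

```text
clock: 7.52
position: [0.5645, 0.2202, 0.1816]
ee_rot: [0.0, 0.994, -0.11, -0.0]
contact_force: [-0.4, 0.1, -0.3]
width: 0.0116
```

Run:
```python
from look import *
st2()
```

```text
t7.53 loc mm x0.2 y4.0 H166.6 yaw -0.220 tz [-0. -0.] Floc x-0.42 y0.01 z-0.34 M [ 0.     0.023 -0.013] w 0.0116
```

Request:
send_rows --pt "0 0 0 0.003 0" --pt "0 0 0 0.003 0" --pt "0 0 0 0.003 0" --pt "0 0 0 0 0"

```text
clock: 8.02
position: [0.5644, 0.2202, 0.1724]
ee_rot: [0.0, 0.994, -0.11, -0.0]
contact_force: [-0.2, 0.6, -1.0]
width: 0.0113
```

Run:
```python
from look import *
st2()
look("d3",rt=None,rs=(240,140,300,200),ks=9)
```

```text
t8.03 loc mm x0.0 y4.0 H157.4 yaw -0.220 tz [-0.001 -0.   ] Floc x-0.35 y0.52 z-1.03 M [ 0.053 -0.029  0.003] w 0.0113
```

View pics/d3_scene.png

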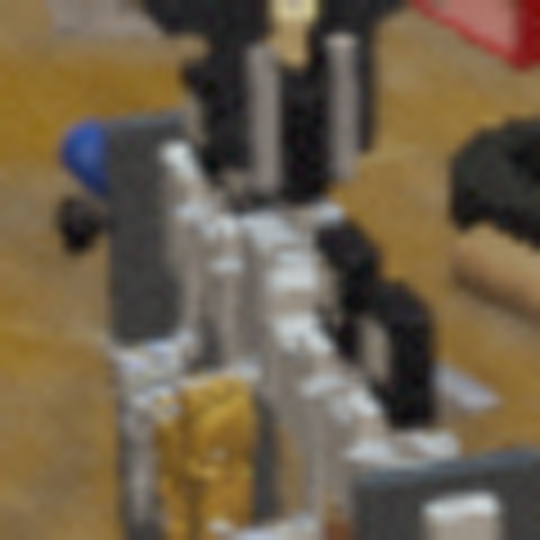

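Request:
send_rows --pt "0 0 0 0.004 0" --pt "0 0 0 0.004 0" --pt "0 0 0 0.004 0" --pt "0 0 0 0.0015 0" --pt "0 0 0 0 0"

```text
clock: 8.7
position: [0.5645, 0.2202, 0.1591]
ee_rot: [0.0, 0.994, -0.11, -0.0]
contact_force: [-0.0, 0.3, 0.3]
width: 0.0115
```

Run:
```python
from look import *
st2()
```

```text
t8.70 loc mm x0.2 y4.0 H144.1 yaw -0.220 tz [-0. -0.] Floc x-0.09 y0.33 z0.33 M [ 0.004 -0.013  0.045] w 0.0115
```

Request:
send_rows --pt "0 0 0 0.001 0" --pt "0 0 0 0.001 0" --pt "0 0 0 0.001 0" --pt "0 0 0 0 0"

```text
clock: 9.2
position: [0.5645, 0.2202, 0.1562]
ee_rot: [-0.0, 0.994, -0.11, -0.0]
contact_force: [0.4, 0.0, -0.5]
width: 0.0113
```

Run:
```python
from look import *
st2()
```

```text
t9.20 loc mm x0.2 y4.0 H141.2 yaw -0.220 tz [-0.  0.] Floc x0.38 y0.13 z-0.54 M [-0.008  0.009 -0.029] w 0.0113
```

Request:
send_rows --pt "0 0 0 0.001 0" --pt "0 0 0 0 0"

```text
clock: 9.45
position: [0.5646, 0.2202, 0.1552]
ee_rot: [-0.0, 0.994, -0.11, -0.0]
contact_force: [-0.1, -0.5, -1.1]
width: 0.0114
```

Request:
send_rows --pt "0 0 0 0.0005 0" --pt "0 0 0 0 0"

```text
clock: 9.7
position: [0.5647, 0.2202, 0.1551]
ee_rot: [-0.0, 0.994, -0.11, 0.0]
contact_force: [-0.9, -0.7, 0.8]
width: 0.0114
```

Run:
```python
from look import *
st2()
```

```text
t9.70 loc mm x0.3 y4.1 H140.1 yaw -0.220 tz [0. 0.] Floc x-0.72 y-0.92 z0.84 M [-0.054  0.104 -0.011] w 0.0114
```

Request:
send_rows --pt "0 0 0 0.0005 0" --pt "0 0 0 0 0"

```text
clock: 9.95
position: [0.5647, 0.2202, 0.155]
ee_rot: [-0.0, 0.994, -0.11, 0.0]
contact_force: [-1.8, -0.5, 4.5]
width: 0.0113
```

Run:
```python
from look import *
st2()
```

```text
t9.95 loc mm x0.3 y4.0 H140.0 yaw -0.220 tz [0.001 0.   ] Floc x-1.64 y-0.87 z4.54 M [ 0.003  0.345 -0.032] w 0.0113
```

Contact came at bar-top height (H ≈ 140 mm, 4.5 N). Next I slide lightly toward -y.

Request:
send_rows --pt "0 0 0.0008 0 0" --pt "0 0 0.0008 0 0" --pt "0 0 0.0008 0 0" --pt "0 0 0.0008 0 0" --pt "0 0 0 0 0"

```text
clock: 10.58
position: [0.5649, 0.2179, 0.1549]
ee_rot: [-0.001, 0.994, -0.11, 0.001]
contact_force: [0.0, 5.2, 5.9]
width: 0.0114
```

Run:
```python
from look import *
st2()
```

```text
t10.57 loc mm x1.0 y1.8 H139.9 yaw -0.220 tz [0.002 0.002] Floc x-1.09 y5.06 z5.89 M [ 0.764 -0.072  0.035] w 0.0114
```

Request:
send_rows --pt "0 0 0 -0.0004 0" --pt "0 0 0.0007 0 0" --pt "0 0 0.0007 0 0" --pt "0 0 0 0 0"

```text
clock: 11.08
position: [0.5632, 0.2154, 0.1539]
ee_rot: [0.0, 0.994, -0.11, -0.001]
contact_force: [0.5, 1.5, -2.4]
width: 0.0116
```

Run:
```python
from look import *
st2()
```

```text
t11.07 loc mm x-0.1 y-0.9 H138.9 yaw -0.220 tz [-0.001 -0.   ] Floc x0.18 y1.61 z-2.40 M [ 0.404 -0.12  -0.037] w 0.0116
```

Request:
send_rows --pt "0 0 0 0.0005 0" --pt "0 0 0 0 0"

```text
clock: 11.32
position: [0.5632, 0.2154, 0.1539]
ee_rot: [0.0, 0.994, -0.11, -0.0]
contact_force: [0.6, 0.3, -1.5]
width: 0.0114
```

Run:
```python
from look import *
st2()
look("d4",rt=None,rs=(235,130,305,205),ks=8)
```

```text
t11.32 loc mm x-0.1 y-0.9 H138.9 yaw -0.220 tz [-0.001 -0.001] Floc x0.55 y0.45 z-1.50 M [ 0.237  0.008 -0.004] w 0.0114
```

View pics/d4_scene.png

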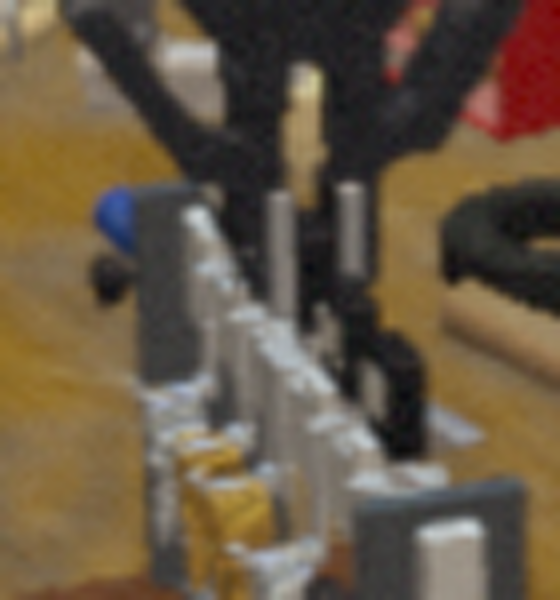

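Request:
send_rows --pt "0 0 0.0005 0.0003 0" --pt "0 0 0 0 0"

```text
clock: 11.62
position: [0.5633, 0.2154, 0.1539]
ee_rot: [-0.0, 0.994, -0.11, -0.0]
contact_force: [-0.2, 1.3, -0.8]
width: 0.0117
```

Run:
```python
from look import *
st2()
```

```text
t11.62 loc mm x-0.0 y-1.0 H138.9 yaw -0.220 tz [-0.  0.] Floc x-0.48 y1.22 z-0.83 M [0.36  0.06  0.013] w 0.0117
```

Request:
send_rows --pt "0 0 0.0005 0.0003 0" --pt "0 0 0 0 0"

```text
clock: 11.88
position: [0.5633, 0.2153, 0.1538]
ee_rot: [-0.001, 0.994, -0.11, 0.0]
contact_force: [-1.0, 3.3, 1.0]
width: 0.0112
```

Run:
```python
from look import *
st2()
```

```text
t11.88 loc mm x0.1 y-1.0 H138.8 yaw -0.220 tz [0.    0.001] Floc x-1.69 y3.02 z1.05 M [ 0.685  0.109 -0.026] w 0.0112
```

Request:
send_rows --pt "0 0 -0.0006 0 0" --pt "0 0 0 0 0"

```text
clock: 12.12
position: [0.5636, 0.2153, 0.1537]
ee_rot: [0.0, 0.994, -0.11, 0.0]
contact_force: [-0.4, 3.1, 0.9]
width: 0.0115
```

Run:
```python
from look import *
st2()
```

```text
t12.12 loc mm x0.3 y-1.0 H138.7 yaw -0.220 tz [ 0. -0.] Floc x-1.10 y2.96 z0.88 M [ 0.47   0.121 -0.02 ] w 0.0115
```

Request:
send_rows --pt "0 0 -0.0006 0 0" --pt "0 0 0 0 0"

```text
clock: 12.38
position: [0.5638, 0.2154, 0.1535]
ee_rot: [0.001, 0.994, -0.11, 0.0]
contact_force: [0.2, 0.8, -0.2]
width: 0.0111
```

Run:
```python
from look import *
st2()
```

```text
t12.38 loc mm x0.5 y-0.9 H138.5 yaw -0.220 tz [ 0.    -0.001] Floc x0.03 y0.81 z-0.15 M [ 0.103  0.047 -0.024] w 0.0111
```

Request:
send_rows --pt "0 0 0 0.001 0" --pt "0 0 0 0 0"

```text
clock: 12.62
position: [0.5636, 0.2155, 0.1524]
ee_rot: [0.0, 0.994, -0.11, -0.0]
contact_force: [0.1, 0.0, -1.7]
width: 0.0114
```

Run:
```python
from look import *
st2()
```

```text
t12.62 loc mm x0.3 y-0.8 H137.4 yaw -0.220 tz [-0.    -0.001] Floc x0.12 y0.04 z-1.71 M [-0.009  0.033 -0.02 ] w 0.0114
```

The hook is entering the notch freely (H 137.4, no load). I'm lowering on in small steps.

Request:
send_rows --pt "0 0 0 0.001 0" --pt "0 0 0 0.001 0" --pt "0 0 0 0 0"

```text
clock: 13.0
position: [0.5636, 0.2158, 0.1505]
ee_rot: [0.0, 0.994, -0.11, -0.0]
contact_force: [-0.1, -0.6, -0.2]
width: 0.0118
```

Run:
```python
from look import *
st2()
```

```text
t13.00 loc mm x0.2 y-0.4 H135.5 yaw -0.220 tz [-0. -0.] Floc x0.03 y-0.59 z-0.19 M [-0.029 -0.052 -0.013] w 0.0118
```

Request:
send_rows --pt "0 0 0 0.001 0" --pt "0 0 0 0.001 0" --pt "0 0 0 0 0"

```text
clock: 13.38
position: [0.5636, 0.2159, 0.1485]
ee_rot: [-0.0, 0.994, -0.11, -0.0]
contact_force: [0.3, -0.0, -1.3]
width: 0.0114
```

Run:
```python
from look import *
st2()
```

```text
t13.38 loc mm x0.2 y-0.4 H133.5 yaw -0.220 tz [-0.  0.] Floc x0.31 y0.04 z-1.25 M [-0.05   0.006  0.04 ] w 0.0114
```

Request:
send_rows --pt "0 0 0 0.001 0" --pt "0 0 0 0 0"

```text
clock: 13.62
position: [0.5636, 0.2159, 0.1475]
ee_rot: [-0.0, 0.994, -0.11, -0.0]
contact_force: [-0.0, 0.2, -0.9]
width: 0.0112
```

Request:
send_rows --pt "0 0 0 0.0005 0" --pt "0 0 0 0 0"

```text
clock: 13.88
position: [0.5637, 0.2159, 0.1472]
ee_rot: [-0.0, 0.994, -0.11, 0.0]
contact_force: [-0.4, 0.2, -0.1]
width: 0.0114
```

Run:
```python
from look import *
st2()
```

```text
t13.88 loc mm x0.3 y-0.3 H132.2 yaw -0.220 tz [0. 0.] Floc x-0.39 y0.11 z-0.12 M [ 0.018 -0.059  0.017] w 0.0114
```

Request:
send_rows --pt "0 0 0 0.0004 0" --pt "0 0 0 0 0"

```text
clock: 14.12
position: [0.5637, 0.2159, 0.1472]
ee_rot: [-0.0, 0.994, -0.11, 0.0]
contact_force: [-0.8, -0.6, 2.2]
width: 0.0114
```

Run:
```python
from look import *
st2(); look("hm",rt=None,rs=(235,130,305,205),ks=8)
```

```text
t14.12 loc mm x0.3 y-0.3 H132.2 yaw -0.220 tz [0. 0.] Floc x-0.61 y-0.74 z2.21 M [-0.068  0.195 -0.005] w 0.0114
```

View pics/hm_scene.png

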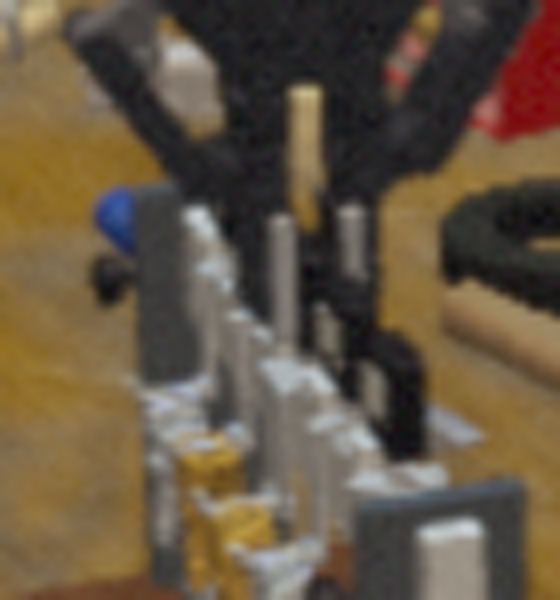

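The hook bottoms at H 132.2 with 2 N, exactly 8 mm below the bar-top contact. I'll relax the load and release.

Request:
send_rows --pt "0 0 0 -0.0003 0" --pt "0.16 0 0 0 0" --pt "0.25 0 0 0 0" --pt "0.35 0 0 0 0" --pt "0.35 0 0 0 0"

```text
clock: 14.8
position: [0.5637, 0.2159, 0.1469]
ee_rot: [-0.0, 0.994, -0.11, -0.0]
contact_force: [0.2, 1.2, -1.1]
width: 0.03
```

Run:
```python
from look import *
st2(); look("rl",rt=None,rs=(235,130,305,205),ks=8)
```

```text
t14.80 loc mm x0.2 y-0.3 H131.9 yaw -0.220 tz [-0.  0.] Floc x-0.09 y1.25 z-1.07 M [0.005 0.024 0.024] w 0.0300
```

View pics/rl_scene.png

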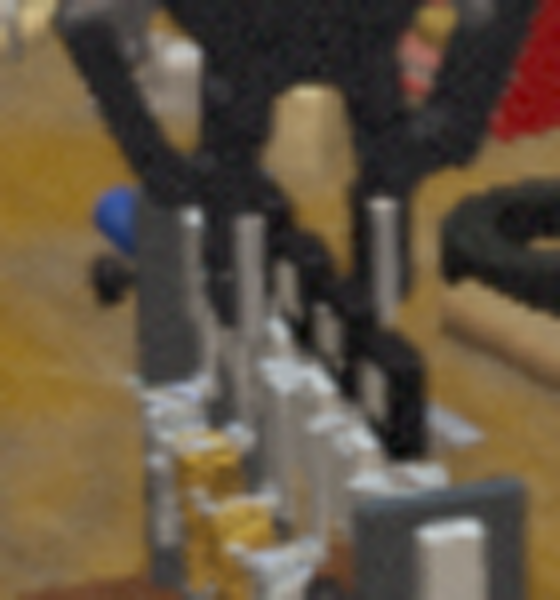

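It's released and stands in line with the row. Now straight up, then back clear.

Request:
send_rows --pt "0.35 0 0 -0.005 0" --pt "0.35 0 0 -0.015 0" --pt "0.35 0 0 -0.03 0" --pt "0.35 0 0 -0.05 0" --pt "0.35 0 0 -0.05 0" --pt "0.35 -0.05 0 0 0" --pt "0.35 -0.06 0 0 0" --pt "0.35 -0.06 0 0 0"

```text
clock: 15.85
position: [0.3963, 0.2533, 0.2983]
ee_rot: [-0.001, 0.994, -0.11, 0.001]
contact_force: [0.3, 0.6, 0.8]
width: 0.0298
```

Request:
send_rows --pt "0.35 -0.03 -0.06 0 0" --pt "0.35 0 -0.06 0 0" --pt "0.35 0 -0.06 0 0" --pt "0.35 0 0 0 0"

```text
clock: 16.35
position: [0.4092, 0.4345, 0.2968]
ee_rot: [-0.001, 0.994, -0.108, 0.0]
contact_force: [-0.0, -0.6, -0.2]
width: 0.0298
```

Run:
```python
from look import *
st2(); look("fin",rt=(155,155,255,215),rs=(240,130,310,205),k=8,ks=8)
```

```text
t16.35 loc mm x-198.2 y179.3 H281.8 yaw -0.216 tz [0.    0.002] Floc x0.09 y-0.56 z-0.18 M [-0.007 -0.011  0.004] w 0.0298
```

View pics/fin_scene.png

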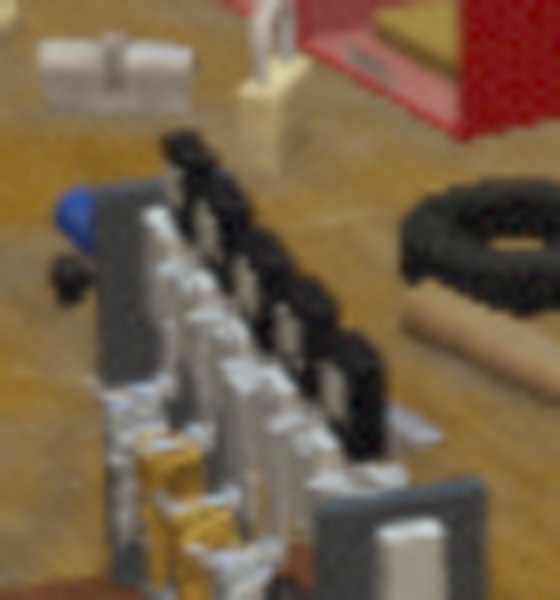

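View pics/fin_top.png

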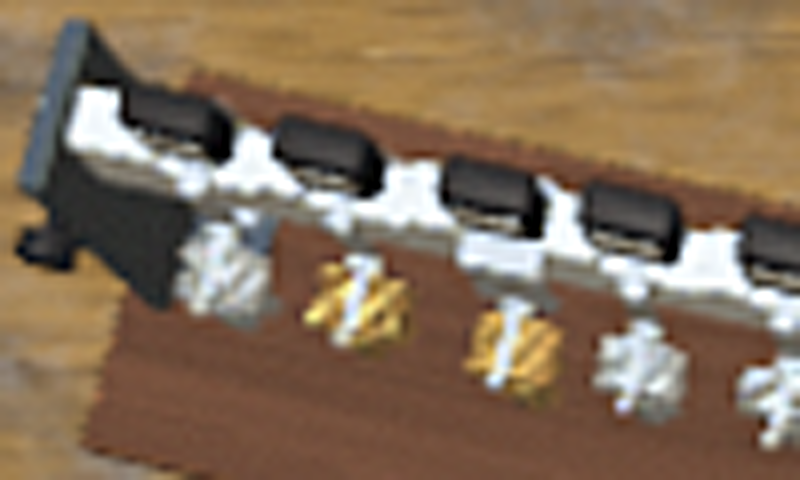

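View pics/fin_top_raw.png

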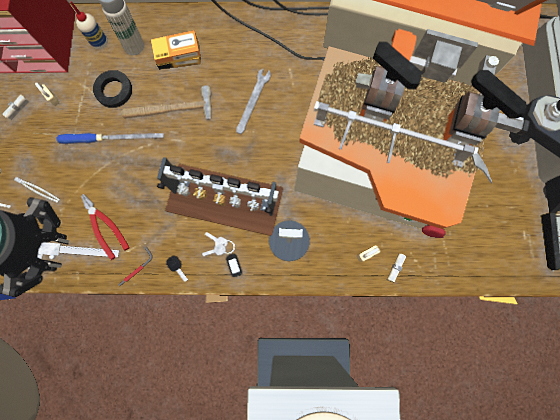

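Run:
```python
from look import *
for n,roi in(("top",(150,150,320,270)),("scene",(235,140,325,290))):
    a=cv2.imread(f"pics/{n}0.png").astype(int);b=cv2.imread(f"pics/fin_{n}_raw.png").astype(int)
    d=np.abs(a-b).max(2).astype(np.uint8)
    d=cv2.convertScaleAbs(d,alpha=3)
    u0,v0,u1,v1=roi
    k=4.5 if n=="top" else 4
    cv2.imwrite(f"pics/df_{n}.png",cv2.resize(d[v0:v1,u0:u1],None,fx=k,fy=k))
```

```text
(no output)
```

View pics/df_top.png

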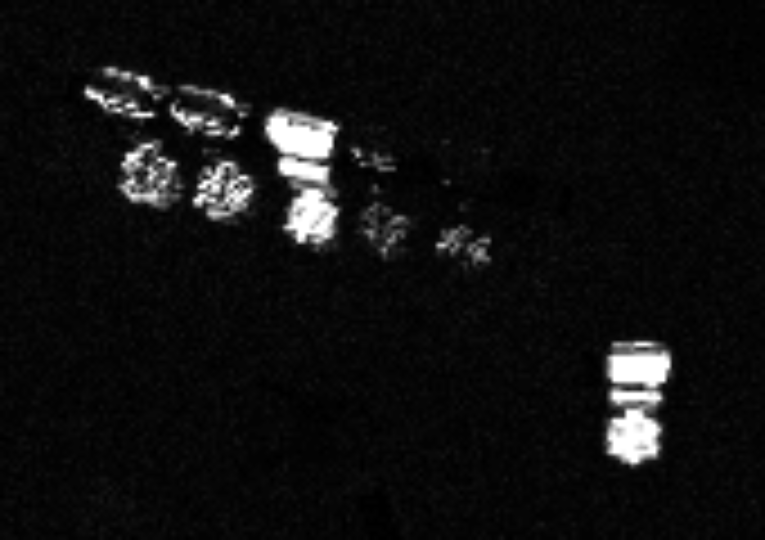

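View pics/df_scene.png

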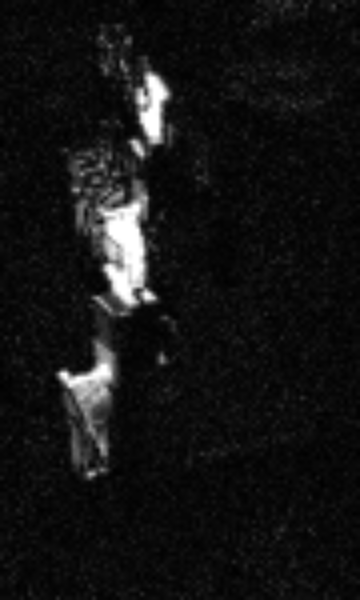

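Run:
```python
from look import *
a=cv2.cvtColor(cv2.imread("pics/top0.png"),6).astype(np.float32);b=cv2.cvtColor(cv2.imread("pics/fin_top_raw.png"),6).astype(np.float32)
def rr(x,y): return x/4.5+150,y/4.5+150
for c in [(125,92),(208,112),(395,150),(470,165),(150,175),(225,190),(385,228),(465,245),(560,270)]:
    u,v=map(int,rr(*c)); T=a[v-5:v+6,u-8:u+9]; S=b[v-9:v+10,u-12:u+13]
    S4=cv2.resize(S,None,fx=8,fy=8,interpolation=cv2.INTER_CUBIC);T4=cv2.resize(T,None,fx=8,fy=8,interpolation=cv2.INTER_CUBIC)
    r=cv2.matchTemplate(S4,T4,cv2.TM_CCOEFF_NORMED);_,m,_,l=cv2.minMaxLoc(r);print(c,"shift px",(l[0]/8-4,l[1]/8-4),round(m,3))
print(loc(unproj("top",[[155+492/8,155+183/8],[155+327/8,155+145/8],[155+632/8,155+213/8]],.173))*1e3)
```

```text
(125, 92) shift px (0.125, -0.5) 0.923
(208, 112) shift px (0.25, -0.375) 0.922
(395, 150) shift px (0.0, 0.0) 0.993
(470, 165) shift px (0.0, 0.0) 0.995
(150, 175) shift px (-0.25, 1.125) 0.934
(225, 190) shift px (-0.25, 1.875) 0.849
(385, 228) shift px (-0.125, 0.0) 0.974
(465, 245) shift px (0.0, -0.125) 0.967
(560, 270) shift px (0.0, 0.0) 0.997
[[ -0.5724144   -4.17810471]
 [ -0.25523523  36.47800633]
 [ -0.30672103 -38.31403783]]
```

The two +y neighbours show a small shift in their swing: grips about 1 mm, keys about 2-3 mm. I'll check when that began and whether it is still moving.

Request:
send_rows --pt "0.35 0 0 0 0" --pt "0.35 0 0 0 0" --pt "0.35 0 0 0 0" --pt "0.35 0 0 0 0" --pt "0.35 0 0 0 0" --pt "0.35 0 0 0 0" --pt "0.35 0 0 0 0" --pt "0.35 0 0 0 0"

```text
clock: 17.45
position: [0.4088, 0.4308, 0.2969]
ee_rot: [0.0, 0.994, -0.11, -0.0]
contact_force: [0.1, 0.7, 0.4]
width: 0.0303
```

Run:
```python
from look import *
st2(); look("fin2",rt=(155,155,255,215),rs=(240,130,310,205),k=8,ks=8)
g=lambda f:cv2.cvtColor(cv2.imread(f),6).astype(np.float32)
a=g("pics/top0.png")
for f in("ab","d1","fin","fin2"):
  b=g(f"pics/{f}_top_raw.png")
  for c in [(125,92),(208,112),(150,175),(225,190),(385,228)]:
    u,v=[int(q/4.5+150) for q in c]; T=a[v-5:v+6,u-7:u+8]; S=b[v-9:v+10,u-11:u+12]
    S4=cv2.resize(S,None,fx=8,fy=8,interpolation=cv2.INTER_CUBIC);T4=cv2.resize(T,None,fx=8,fy=8,interpolation=cv2.INTER_CUBIC)
    r=cv2.matchTemplate(S4,T4,cv2.TM_CCOEFF_NORMED);_,m,_,l=cv2.minMaxLoc(r);print(f,c,(l[0]/8-4,l[1]/8-4),round(m,3))
A=[cv2.resize(cv2.imread(p)[155:225,160:220],None,fx=6,fy=6,interpolation=2) for p in("pics/top0.png","pics/fin2_top_raw.png")]
cv2.imwrite("pics/cmp.png",np.hstack(A))
A=[cv2.resize(cv2.imread(p)[140:240,245:290],None,fx=6,fy=6,interpolation=2) for p in("pics/scene0.png","pics/d2_scene_raw.png","pics/fin2_scene_raw.png")]
cv2.imwrite("pics/cmps.png",np.hstack(A)[:,:800])
```

```text
t17.45 loc mm x-197.8 y175.6 H281.9 yaw -0.220 tz [-0. -0.] Floc x-0.07 y0.66 z0.44 M [ 0.001 -0.007  0.01 ] w 0.0303
ab (125, 92) (-4.0, -2.875) 0.407
ab (208, 112) (4.0, 1.375) 0.418
ab (150, 175) (-0.375, 1.125) 0.954
ab (225, 190) (-0.375, 1.125) 0.91
ab (385, 228) (-4.0, 2.375) 0.472
d1 (125, 92) (0.125, -0.25) 0.915
d1 (208, 112) (0.75, -4.0) 0.608
d1 (150, 175) (-0.625, 0.625) 0.643
d1 (225, 190) (2.875, 4.0) 0.386
d1 (385, 228) (-3.375, -0.75) 0.496
fin (125, 92) (0.25, -0.5) 0.912
fin (208, 112) (0.25, -0.5) 0.904
fin (150, 175) (-0.25, 1.125) 0.921
fin (225, 190) (-0.25, 1.875) 0.834
fin (385, 228) (-0.125, 0.0) 0.971
fin2 (125, 92) (0.125, -0.5) 0.918
fin2 (208, 112) (0.25, -0.375) 0.904
fin2 (150, 175) (-0.25, 0.875) 0.913
fin2 (225, 190) (-0.5, 2.375) 0.795
fin2 (385, 228) (-0.125, 0.0) 0.97
```

View pics/cmp.png

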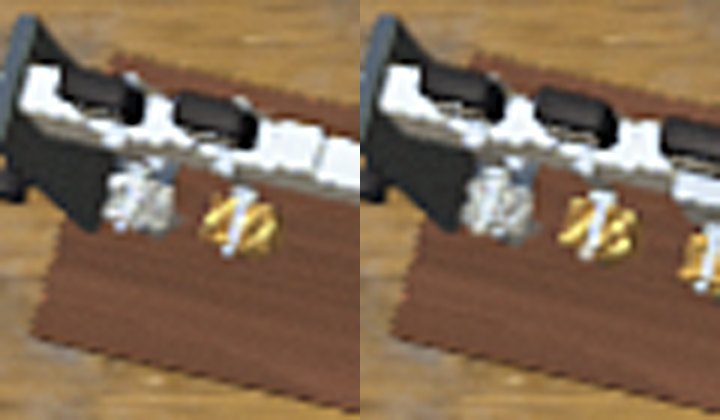

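View pics/cmps.png

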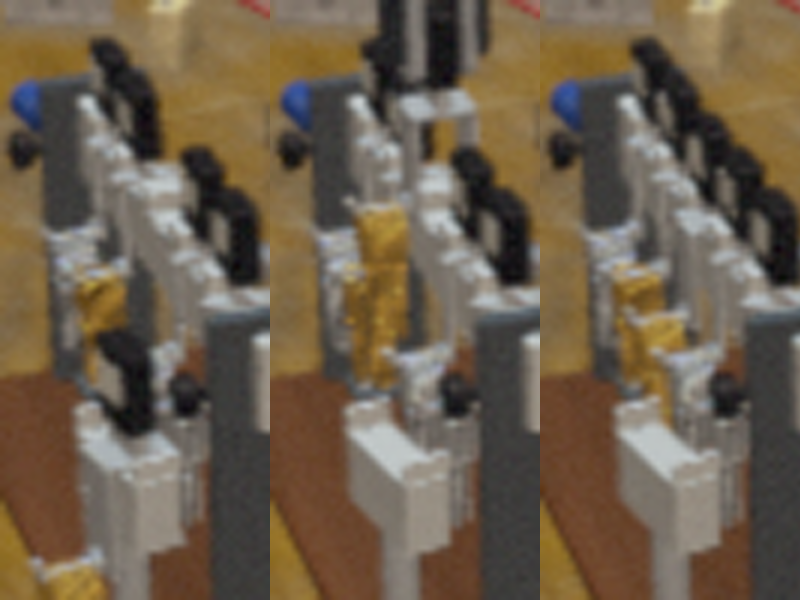

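The shift was already there at t=4.65, before the hanger came near the row, so it is their own settling. Last check: is the hanger upright and seated?

Run:
```python
from look import *
G=frame(*RK)
def hb(y,hw,col): return [(G,(-.006,.006,y-.012,y+.012,.143,.173),col),(G,(-.0125,-.0095,y-hw,y+hw,.093,.135),col),(G,(-.03,-.016,y-.012,y+.012,.042,.1),col)]
it=hb(.038,.003,(0,255,0))+hb(-.038,.003,(0,255,0))+hb(-.003,.01,(0,0,255))
draw("top",cv2.imread("pics/fin2_top_raw.png"),it,(180,160,250,215),11,"pics/f_t.png")
draw("scene",cv2.imread("pics/fin2_scene_raw.png"),it,(240,130,310,235),5.7,"pics/f_s.png")
```

```text
(no output)
```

View pics/f_t.png

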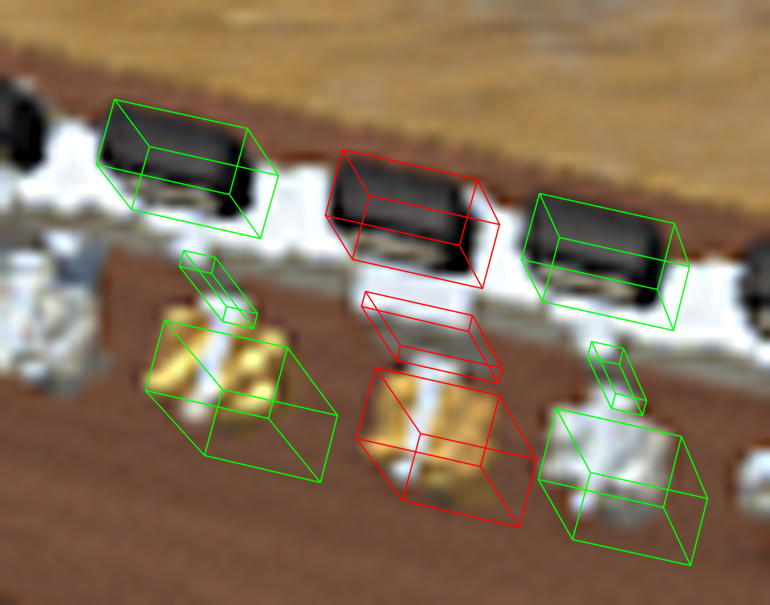

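View pics/f_s.png

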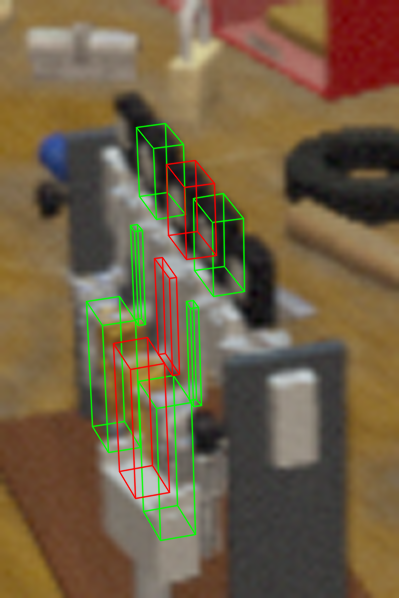

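The new hanger lines up with an upright model at the same height as its neighbours, about 3 mm to -y of the gap's middle. I'm handing in.

```bash
python3 -c "
from rig import manip
print(manip.sign_off())"
```

```text
the job is handed in; nothing more can be done
None
```

I lifted the hanger off the stand, lowered it through the gap over the bar, and slid it lightly toward -y until it dropped into the empty notch. I then let go and moved the arm clear. It took about 17.5 of the 67 s, with a highest reading of about 8 N.

- **Seating:** the hook touched the bar's top edge at 140.0 mm and bottomed in the notch at 132.2 mm. That is the expected 8 mm drop, and the hook went down without load after a brief light catch at the notch edge.
- **Upright:** after release, both cameras show the hanger upright, at the same height as its neighbours and in line with them.
- **Disagreement:** the arm put the final position about 0.3 mm to -y of the gap's middle. The top camera shows about 3 mm. Either lies within the range the notch could occupy, and the hook is fully down.
- **Neighbours:** the two on the +y side hung slightly differently at the end than at the start, with grips about 1 mm and keys up to about 4 mm off. Their keys had already shifted before the hanger was lowered into the row, so I took it as their own settling. One key stack moved about 2 mm further after that, with no contact seen. The other two neighbours did not move measurably.
- **Other things on the counter:** I did not touch any of them. The comparison with the starting pictures covered only the area round the rack and stand.

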